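Lock off the gas valve with its pin

ROBOT

A 7-joint arm with a two-finger parallel gripper is mounted at the origin on the work surface. World frame = base frame: x ahead of the robot, y to its left, z up, the work surface at z = 0. Lengths are in mm, angles in rad, forces in N, time in s.
With the tool pointing down it reaches from about 400 to 875 mm from the base axis. Payload 4.4 kg.
Tool frame: the origin (TCP) lies between the finger pads; the fingertips stand ctrl.finger_overhang ahead of it and the grasp point (between the pads) lies 11 mm behind it (ctrl.finger_overhang is the distance from the TCP to the fingertips, in mm); z points along the fingers, y is the direction in which the jaws open and shut (so a half turn about z gives the same grasp; the last joint's range is limited). The gripper opens to 85 mm and grips with 20 to 120 N. Pads are 22 mm wide; open, the fingers measure 114 mm over their backs; the gripper's body (76 mm by 85 mm) begins 54 mm behind the grasp point. The pads swing forward as they close: fully open they stand 13 mm farther back than shut.
Start: joints at [1.249, 0.628, 0.038, 1.517, -0.027, 0.996, -0.02], TCP at [164.49, -628.857, 239.313] pointing down, gripper open.
Joint ranges: [-3.06, 3.06], [-0.37, 2.12], [-1.25, 1.32], [0.18, 2.47], [-1.1, 4.24], [0.23, 1.98], [-2.94, 2.94]. Speed limits (rad/s): [2.57, 2.57, 3.14, 3.14, 3.14, 3.14, 3.14].

INTERFACE

Orientations are given as [roll, pitch, yaw] about the fixed x, y, z axes, in that order (R = Rz(yaw) Ry(pitch) Rx(roll)).
In Python, from cell import ctrl gives the robot as it stands. The module is installed in compiled form; this text tells all that it offers.
- The arm moves only by the tool step_arm, never from a script. Its argument "deltas" is a list that holds one entry, the list of rows, each a list of 7 numbers: the opening, from 0 (shut) to 1 (fully open), then the shift along the world's x, y, z in mm, then the turn, a rotation vector about the world's x, y, z in rad. In form: [[[grip, tx, ty, tz, rx, ry, rz], ...]]. A call has 1 to 10 rows; each row shifts and turns the commanded pose from where the row before left it; what a row does not reach is not made up. A row lasts 1/12 s, in which the tool goes at most 41.7 mm and 7.16 degrees, less where a joint would pass 70% of its speed; a pose out of reach is approached as far as the arm can. A call is refused whole if a number of a shift passes 41.7 or a number of a turn 0.125, either way. A call with a gripper value outside its range is refused whole. The fingers move at their own pace and stop on an object; the grip force is fixed at half the most. Time passes only in rows, so rows that do not move let the fingers close. It gives the time, the measured TCP pose, the force and the opening at its end, in the units of the state.
- ctrl.read_state(): the state, without advancing time (a new reading comes with each control period).
- ctrl.get_image(name): name is "side" or "top"; returns (picture, depth): 384x512x3 uint8, red, green, blue; 384x512 float32, mm along the optical axis (not along the pixel's ray), 0 where there is no reading.
- ctrl.camera_info(name): a dict with "intrinsics" (3x3 intrinsics, pixels), "rvec" (rotation vector, rad) and "tvec" (3), from world to camera coordinates, as OpenCV has them. Camera axes: x right, y down, z forward; pixel columns grow to the right and rows downward; lengths in mm; the calibration is good to about 2 mm. A picture is of the moment at which its call begins. camera_info takes no time and is no camera call.
- ctrl.finish_job(): hands the job in, once; it reports no verdict.
The state is a dict: "clock": time; "qpos": joint angles; "qd": joint speeds; "tau": joint torques, N m; "eef_pos": TCP position; "tool_rot": TCP orientation; "force": force on the tool from outside, world axes, zero at the start; "torque": the same for the moment, N m; "width": finger opening in mm.
Only numpy, scipy, OpenCV 4.12 (cv2) and the standard library are available. Lean on these libraries where they do the work, as an engineer would, in place of code of your own. Each camera call takes 0.05 s, during which the arm holds its last target.

TASK

Lock off the gas valve beside the hob: take the headed steel pin out of its stand and let it stand, released, in the hole in the top of the valve, where it rests on the spindle. Then swing the valve's handle slowly away from the robot until you feel the pin drop into the spindle's hidden cross-hole and catch the handle; stop there without wrenching against the pin, and push the pin straight down until its head lies flat on the valve. Leave the other things on the worktop where they are.

Things in the scene. Friction and masses are not known exactly. Their poses are not given: they have to be found in the camera images.
- pin: Loose steel locking pin, upright: shank 12 dia x 78 long, its foot tapered over the last 4 mm to 7 dia, under a plain round head 30 dia x 22 high (100 high in all, about 0.12 kg). Origin at the centre of its foot, z along the pin to the head. At the start it stands in the stand's socket, foot 8 mm above the worktop.
- stand: Fixed aluminium block 60 x 60 x 40 high on a 75 x 75 foot plate; a 13.5 dia socket in the middle of its top, 32 deep, holds the pin. Origin under its centre on the worktop.
- valve: Fixed brass gas valve, body 60 x 60 x 94 high on foot strips (104 x 84 overall, 8 high); a copper pipe leaves at its -y side (to 86 mm from the centre). Origin under its centre on the worktop, z up, +x away from the robot. The vertical hole in its top, the spindle's cross-hole and a 26 dia bore below the spindle make one line when the spindle is set right.
- valve_hole (a point): Centre of the mouth of the 13.2 dia hole in the valve's flat top, 94 mm above the worktop, axes as the valve. It goes down 28 mm to the spindle, whose top is 30 mm below the mouth: there a pin rests by itself while the cross-hole is turned away. When the cross-hole comes under it the pin falls by its own weight by about 12 mm only (a sprung ball in the cross-hole holds it) and then blocks the handle, which keeps some 0.1 to 0.2 rad of play each way.
- spindle_axis (a point): Centre of the spindle, 46 mm above the worktop, axes as the valve: a hidden round steel bar 36 dia along the valve's y, with one 14 mm cross-hole. The handle angle that turns this hole straight up is unmarked and differs each time: from 0.05 rad before upright (towards the valve's -x) to 0.45 rad past it (towards +x).
- head_home (a point): Where the centre of the head's top lies when the pin is fully home: 22 mm above the mouth of the hole, 116 mm above the worktop; the pin's foot is then 78 mm below the mouth, the head's underside on the valve's top. A fallen pin stands about 36 mm higher; pushing it the rest of the way, against the ball's rubbing, takes 4 to 18 N, more if the handle was left pressing hard on the pin (easing it back 0.1 to 0.2 rad unloads it).
- handle: Valve handle, turns the spindle about the valve's y axis. Origin on that axis, 46 mm up; its z runs along the arm, its y is the valve's y. Arm 18 x 9 x 95 at 48 mm to the valve's +y side, with a round cross grip 14 dia at its end, 44 to 116 mm from the middle of the valve. It swings 0.95 rad either side of upright, starts 0.65 to 0.85 rad towards -x (the robot), must go towards +x, stays where left.
- handle_grip (a point): The point to hold or push: on the centre line of the round cross grip, 95 mm from the spindle's axis and 84 mm from the middle of the valve along the valve's +y. Free turning takes about 1 N here; once the pin has caught, the push here rises over some 10 mm of travel and should stay below 8 N (some 11 N is wrenching).
- spanner: loose steel open-ended spanner, 190 long. Bystander; origin at its underside.
- screwdriver: loose screwdriver, 190 long. Bystander; origin at its underside.
- bolt: loose short thick hexagon-headed bolt lying on its side, 20 dia x 60; not the locking pin. Bystander; origin at its underside.
- detector: loose black hand-held gas detector, 150 x 70 x 32. Bystander; origin at its underside.
- burner_cap: loose dark burner cap, 70 dia x 14. Bystander; origin at its underside.
- leak_spray: loose white bottle, 56 dia x 160. Bystander; origin at its underside.
- mug: loose white mug, 80 dia x 90. Bystander; origin at its underside.
Things that resemble listed ones, but are neither listed nor needed, are in the scene too. Leave any blue or purple look-alike of the valve alone.

How it is judged (in metres and radians):
On the way, in this order (a step that is already met when the one before it is completed fails the run):
1. the pin stands released in the hole in the valve's top, resting on the spindle (foot 20 to 34 mm below the mouth) (horizontal distance between pin and valve_hole below 0.006 m and angle between pin's own z axis and vertical below 0.12 rad and z of pin in the frame of valve_hole between -0.034 and -0.02 m and contact force between the arm and pin below 0.05 N), for 0.2 s.
2. the handle has been turned until the pin has dropped into the cross-hole (foot more than 36 mm below the mouth) (horizontal distance between pin and valve_hole below 0.006 m and angle between pin's own z axis and vertical below 0.12 rad and z of pin in the frame of valve_hole below -0.036 m), for 0.1 s.
At the end, for the whole second after the job is handed in: The pin is through the valve and its spindle, upright (within 0.12 rad) and on the hole's axis (within 6 mm), its head down on the valve's top to within 2.5 mm, and at rest (horizontal distance between pin and valve_hole below 0.006 m and angle between pin's own z axis and vertical below 0.12 rad and z of pin in the frame of valve_hole below -0.0755 m and linear speed of pin below 0.01 m/s); the robot touches nothing.
It fails at once if the spindle is wrenched against the pin, or the pin rammed onto the spindle: more than 110 N between them (contact force between handle and pin above 110 N).
It fails at once if one of the other things on the worktop is moved by more than 40 mm (distance of any of spanner, screwdriver, bolt, detector, burner_cap, leak_spray, mug from where it was at the start of the episode above 0.04 m).
It also fails if it takes over 64 s, if anything falls off the work surface, if the arm or the gripper's body presses on something with over 40 N, if the wrist force passes 120 N, or if a joint passes its speed limit or range.

## Working session

There is one attempt and no reset: what is moved stays moved. The work goes in short steps, Python scripts to look and compute and a tool call to move; the robot and the scene stay as the last step left them, time stands still between calls to the robot, and variables do not carry over. Pictures are saved under pics/ and viewed, and the job is handed in when it is done.

Besides the shell and the picture viewer there is one more tool, called after "Call:" as name(argument=value, ...) on one line, values as JSON. step_arm: Moves the arm, as the interface text tells. Its arguments: {"type":"object","properties":{"deltas":{"type":"array"}},"required":["deltas"]}

```bash
mkdir -p pics
cat > h.py <<'E'
import numpy as np, cv2
from cell import ctrl
def cam(n):
    i=ctrl.camera_info(n); K=np.array(i["intrinsics"],float); R=cv2.Rodrigues(np.array(i["rvec"],float))[0]; t=np.array(i["tvec"],float).ravel()
    return K,R,t
def world(n,d):
    K,R,t=cam(n); v,u=np.mgrid[:d.shape[0],:d.shape[1]]
    p=np.stack([(u-K[0,2])/K[0,0]*d,(v-K[1,2])/K[1,1]*d,d],-1)
    return (p-t)@R
def proj(n,P):
    K,R,t=cam(n); c=np.atleast_2d(P)@R.T+t; q=c@K.T; return q[:,:2]/q[:,2:]
def snap(n,tag):
    im,d=ctrl.get_image(n); np.savez(f"pics/{tag}.npz",im=im,d=d); cv2.imwrite(f"pics/{tag}.png",im[:,:,::-1]); return im,d
E
python3 - <<'E'
from h import *
for n in("side","top"):
    snap(n,n+"0"); K,R,t=cam(n); print(n,K.round(1).tolist(),(-R.T@t).round(1),R.round(2).tolist())
s=ctrl.read_state(); print(s); print(ctrl.finger_overhang)
E
```

```text
side [[380.2, 0.0, 255.3], [0.0, 380.2, 190.1], [0.0, 0.0, 1.0]] [ 401.9 -737.7  692.4] [[0.98, -0.18, -0.0], [-0.12, -0.65, -0.75], [0.14, 0.74, -0.66]]
top [[374.7, 0.0, 259.1], [0.0, 374.7, 188.1], [0.0, 0.0, 1.0]] [ 414.   -84.8 1029. ] [[0.01, -1.0, -0.04], [-0.99, -0.0, -0.13], [0.13, 0.04, -0.99]]
{'clock': 0.1, 'qpos': array([ 1.24923163,  0.62922638,  0.03847493,  1.51825406, -0.02699925,
        0.9962952 , -0.02002828]), 'qd': array([-0.00122577, -0.00085999, -0.00191079, -0.00403812, -0.00025312,
       -0.00195082,  0.00023935]), 'tau': array([ 2.86799390e-03, -5.64536798e+01,  1.23000685e+00, -1.93974227e+01,
        1.10928735e-02,  5.38015855e-03, -4.19090853e-06]), 'eef_pos': array([ 164.31832939, -628.33517721,  238.50370468]), 'tool_rot': array([-3.13992877e+00,  3.32958222e-05,  2.55712763e-01]), 'force': array([ 0.13124438,  0.27747945, -0.97827551]), 'torque': array([-0.00322682, -0.01306007,  0.00902001]), 'width': 85.48077379822206}
8.0
```

View pics/side0.png

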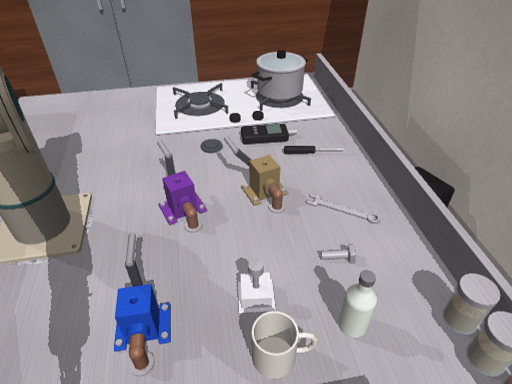

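View pics/top0.png

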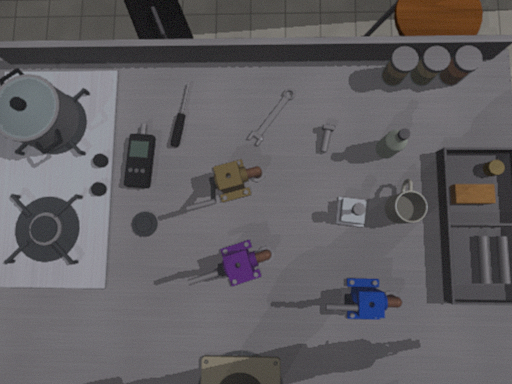

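The side view shows the brass valve at about (265,175), with its handle to the upper left at (238,152). The headed pin is in the aluminium stand at (256,270).

Things that could be mistaken for them:
- **Purple valve:** (180,195), leave alone.
- **Blue valve:** (137,305), leave alone.
- **Bolt for pin:** (338,253). It lies on its side, so it's not the pin.

I'm choosing the brass valve and the upright pin, and checking both in one crop with measurements.

Run:
```python
from h import *
T=np.load("pics/top0.npz");S=np.load("pics/side0.npz")
a=T["im"][140:240,170:280];b=T["im"][180:240,320:400];c=S["im"][125:215,215:300];d=S["im"][250:320,225:290]
f=lambda x:cv2.resize(x,(400,300),interpolation=cv2.INTER_CUBIC)
cv2.imwrite("pics/crop0.png",np.vstack([np.hstack([f(a),f(b)]),np.hstack([f(c),f(d)])])[:,:,::-1])
W=world("top",T["d"]);Ws=world("side",S["d"])
# stand top / pin head
def rep(n,W,r,zlo,zhi):
    m=np.zeros(W.shape[:2],bool);m[r[0]:r[1],r[2]:r[3]]=1
    m&=(W[...,2]>zlo)&(W[...,2]<zhi)
    p=W[m]
    if len(p)<5: print(n,len(p));return
    rc=cv2.minAreaRect(p[:,:2].astype(np.float32)); print(n,len(p),p.mean(0).round(1),rc,p.min(0).round(),p.max(0).round())
rep("pin T",W,(180,240,330,380),95,120)
rep("pin S",Ws,(250,290,235,280),100,120)
rep("stand T",W,(180,240,330,380),34,50)
rep("stand S",Ws,(250,320,225,290),34,50)
rep("valve T",W,(150,210,200,255),88,100)
rep("valve S",Ws,(140,215,240,300),88,100)
rep("foot T",W,(150,210,200,265),3,14)
rep("table",W,(260,280,280,300),-20,20)
rep("table S",Ws,(240,260,100,120),-20,20)
rep("handle T",W,(180,220,180,222),60,150)
rep("handle S",Ws,(130,172,220,255),60,150)
```

```text
pin T 126 [ 480.7 -293.2  106.5] ((480.7271423339844, -294.26324462890625), (28.87369728088379, 28.174579620361328), 48.7582893371582) [ 467. -308.   96.] [ 496. -279.  111.]
pin S 189 [ 482.6 -295.3  107.5] ((482.64544677734375, -293.5754089355469), (28.272287368774414, 29.20763397216797), 16.75798797607422) [ 468. -308.  100.] [ 497. -279.  111.]
stand T 402 [ 479.5 -289.6   39.2] ((481.1866149902344, -294.5125427246094), (60.634944915771484, 60.073917388916016), 83.22460174560547) [ 450. -328.   34.] [ 512. -261.   43.]
stand S 717 [ 482.1 -298.1   40.1] ((483.10284423828125, -293.496826171875), (62.06528854370117, 59.98957824707031), 81.78070831298828) [ 451. -327.   34.] [ 516. -259.   50.]
valve T 553 [563.8  31.9  93.1] ((556.41259765625, 39.55908966064453), (72.7711181640625, 81.46976470947266), 15.502664566040039) [512.  -5.  88.] [600.  73. 100.]
valve S 418 [563.2  31.3  93.7] ((557.8310546875, 38.124122619628906), (75.94237518310547, 84.82771301269531), 20.500429153442383) [508.  -7.  88.] [604.  72. 100.]
foot T 383 [547.4  15.1   6.8] ((570.977294921875, 32.14357376098633), (180.44186401367188, 162.6875), 89.96134948730469) [490. -58.   3.] [652. 122.  14.]
table 398 [ 325.  -128.4   -0.8] ((324.9096984863281, -128.46636962890625), (51.02854919433594, 51.480133056640625), 0.2743619978427887) [ 299. -154.   -7.] [ 351. -103.    4.]
table S 397 [ 169.  -103.5    0.7] ((168.88735961914062, -102.35578918457031), (44.75524139404297, 71.99629211425781), 4.734195232391357) [ 144. -137.   -2.] [193. -68.   4.]
handle T 319 [509.3  79.1 107.4] ((509.1650390625, 79.25961303710938), (55.36640548706055, 108.06486511230469), 58.70787048339844) [472.  48.  60.] [558. 126. 129.]
handle S 278 [510.7  68.  106.2] ((505.7825927734375, 73.92929077148438), (40.73617172241211, 119.2817611694336), 42.34568786621094) [475.  23.  63.] [544. 127. 131.]
```

View pics/crop0.png

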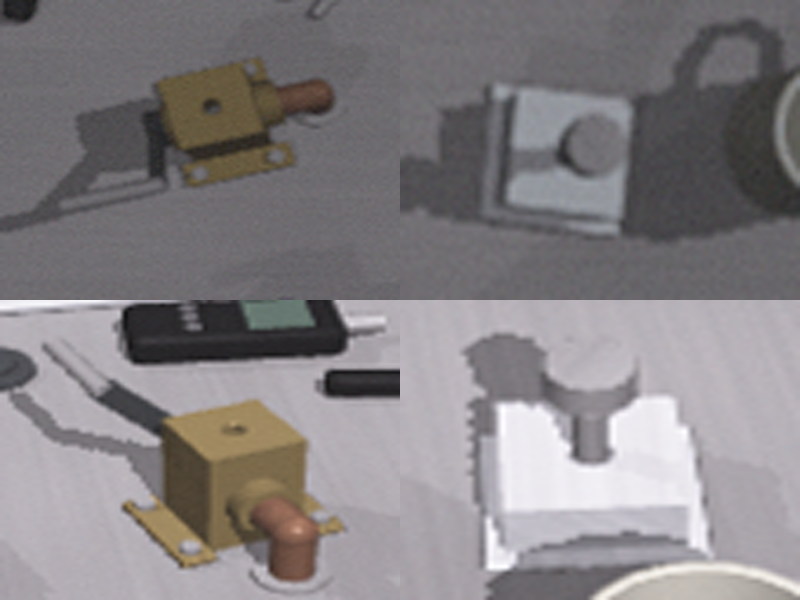

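The crop confirms both: the brass valve with its hole at crop (212,105), and the round-headed pin standing in the stand. Next I'm refining the valve pose, using colour to mask out the handle.

Run:
```python
from h import *
for n in("top","side"):
    D=np.load(f"pics/{n}0.npz");im=D["im"];W=world(n,D["d"])
    hsv=cv2.cvtColor(im,cv2.COLOR_RGB2HSV)
    r=(150,210,205,260) if n=="top" else (140,215,240,300)
    roi=np.zeros(im.shape[:2],bool);roi[r[0]:r[1],r[2]:r[3]]=1
    top=roi&(W[...,2]>87)&(W[...,2]<101)&(hsv[...,1]>70)
    p=W[top];rc=cv2.minAreaRect(p[:,:2].astype(np.float32));print(n,len(p),p.mean(0).round(1),rc)
    # hole: dark pixels inside top, ray-cast on z=94
    K,R,t=cam(n);c=(-R.T@t)
    g=im.sum(2).astype(float)
    ctr=proj(n,[rc[0][0],rc[0][1],94.])[0];print("ctr px",ctr.round(1))
    x0,y0=np.round(ctr).astype(int);sub=g[y0-6:y0+7,x0-6:x0+7]
    print(sub.astype(int) )
    w=np.clip(np.median(g[top])*0.75-sub,0,None);vv,uu=np.mgrid[y0-6:y0+7,x0-6:x0+7]
    u=(w*uu).sum()/w.sum();v=(w*vv).sum()/w.sum()
    ray=R.T@np.array([(u-K[0,2])/K[0,0],(v-K[1,2])/K[1,1],1]);print("hole",u,v,c+ray*(94-c[2])/ray[2])
    # handle grip pts (grey)
    r=(180,220,175,222) if n=="top" else (130,172,215,262)
    roi[:]=0;roi[r[0]:r[1],r[2]:r[3]]=1
    m=roi&(W[...,2]>60)&(W[...,2]<150)&(hsv[...,1]<70); q=W[m]
    print("handle",len(q)); hi=q[q[:,2]>105]; print(len(hi),hi.mean(0),hi.min(0),hi.max(0))
    a=np.cov(hi.T);w_,v_=np.linalg.eigh(a);print(v_[:,-1],w_**.5)
```

```text
top 527 [565.3  31.   93. ] ((565.3421630859375, 30.881450653076172), (60.205726623535156, 59.969482421875), 15.508758544921875)
ctr px [228.  175.4]
[[259 257 255 258 242 257 249 250 251 248 247 264 241]
 [251 247 256 264 256 254 249 254 257 254 251 248 253]
 [256 257 263 254 256 252 253 268 255 245 249 254 257]
 [255 250 245 261 248 226 223 231 247 256 262 245 245]
 [248 246 245 252 203 152 150 182 222 249 246 255 256]
 [255 260 256 225 142 120 129 149 195 257 257 255 246]
 [250 259 254 223 141 135 170 185 202 240 244 256 256]
 [256 250 252 216 176 174 226 226 221 241 257 256 241]
 [258 248 255 232 204 222 231 213 222 237 244 247 246]
 [245 263 273 242 244 242 237 241 249 250 250 248 249]
 [251 244 249 267 252 250 244 246 244 256 260 251 258]
 [251 251 258 249 243 254 256 259 253 252 258 246 239]
 [254 256 260 257 265 253 259 248 242 246 253 260 243]]
hole 227.24778761061947 174.21681415929203 [568.47427539  32.89852976  94.        ]
handle 270
200 [490.45184794  87.83339906 123.75495288] [472.42638184  57.08230785 105.02533617] [519.07178486 126.44490991 129.20788886]
[-0.37776937
[... 527 characters left out ...]
 345 403 394 398]
 [394 391 389 385 318 300 302 276 264 340 403 397 387]
 [389 392 401 391 365 350 335 331 343 393 399 392 394]
 [393 393 393 394 397 391 399 400 397 395 395 399 400]
 [394 397 394 388 391 401 395 390 400 394 389 392 396]
 [392 390 393 394 388 392 398 394 393 398 396 398 397]
 [396 392 391 397 400 394 397 401 396 391 391 391 380]
 [397 400 397 397 392 396 397 402 388 391 365 348 334]]
hole 265.3706293706294 163.33566433566435 [570.33420979  34.11465331  94.        ]
handle 218
143 [494.13490465  80.70373867 122.66359835] [474.61760433  56.46817911 105.05330603] [522.09470967 126.92486324 131.09760367]
[-0.39447359  0.90660617  0.14985274] [ 4.17697036  6.98339424 23.97937198]
```

The measurements agree within 2 mm:
- **Pin:** about (481.7, -293.9).
- **Valve centre:** about (566, 31), yaw about 0.275.
- **Handle grip:** near (488, 96, 121).

I'm moving above the pin and turning the jaws to lie along the valve's x.

Call:
step_arm(deltas=[[[1, 24.4, 25.7, 0, 0, 0, 0.122], [1, 24.4, 25.7, 0, 0, 0, 0.122], [1, 24.4, 25.7, 0, 0, 0, 0.122], [1, 24.4, 25.7, 0, 0, 0, 0.122], [1, 24.4, 25.7, 0, 0, 0, 0.122], [1, 24.4, 25.7, 0, 0, 0, 0.122], [1, 24.4, 25.7, 0, 0, 0, 0.122], [1, 24.4, 25.7, 0, 0, 0, 0.122], [1, 24.4, 25.7, 0, 0, 0, 0.122], [1, 24.4, 25.7, 0, 0, 0, 0.122]]])

```text
clock: 0.93
eef_pos: [409.1, -370.4, 239.1]
tool_rot: [-3.141, -0.0, 1.482]
force: [0.5, -0.5, -0.2]
width: 85.5
```

Call:
step_arm(deltas=[[[1, 24.4, 25.7, 0, 0, 0, 0.122], [1, 24.4, 25.7, 0, 0, 0, 0.122], [1, 24.4, 25.7, 0, 0, 0, 0.122], [1, 0, 0, -30, 0, 0, 0], [1, 0, 0, -30, 0, 0, 0], [1, 0, 0, 0, 0, 0, 0], [1, 0, 0, 0, 0, 0, 0]]])

```text
clock: 1.52
eef_pos: [480.3, -294.4, 178.1]
tool_rot: [-3.138, -0.003, 1.842]
force: [0.1, -0.5, 0.6]
width: 85.2
```

Call:
step_arm(deltas=[[[1, 1.4, 0.5, -30, 0, 0, 0], [1, 0, 0, -30, 0, 0, 0], [1, 0, 0, -20, 0, 0, 0], [1, 0, 0, -12, 0, 0, 0], [1, 0, 0, 0, 0, 0, 0], [0.5, 0, 0, 0, 0, 0, 0], [0.5, 0, 0, 0, 0, 0, 0], [0.5, 0, 0, 0, 0, 0, 0]]])

```text
clock: 2.18
eef_pos: [484.2, -295.0, 89.1]
tool_rot: [3.139, 0.002, 1.841]
force: [1.3, -0.6, 0.4]
width: 51.5
```

Run:
```python
from h import *
im,_=snap("top","t1");im2,_=snap("side","s1")
f=lambda x:cv2.resize(x,(400,400),interpolation=cv2.INTER_CUBIC)
cv2.imwrite("pics/c1.png",np.hstack([f(im[160:260,300:400]),f(im2[220:320,205:305])])[:,:,::-1])
```

```text
(no output)
```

View pics/c1.png

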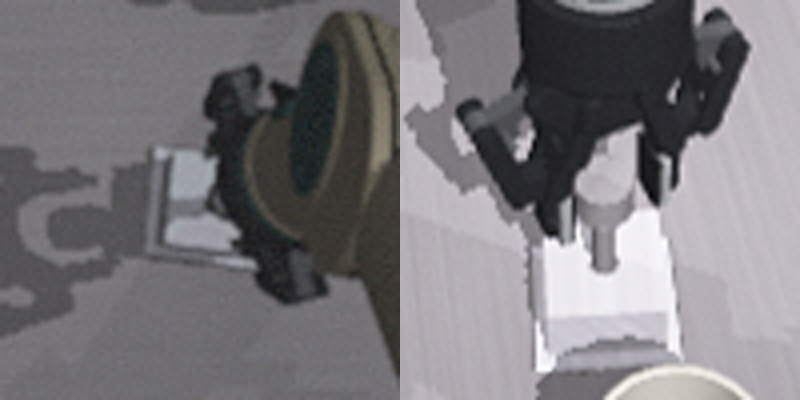

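Right crop: the fingers straddle the head, which sits at crop (605,190). The shank below it is free. I'm correcting the offset and closing.

Call:
step_arm(deltas=[[[0.5, -2.2, 1, -3, 0, 0, 0], [0.5, 0, 0, 0, 0, 0, 0], [0.5, 0, 0, 0, 0, 0, 0]]])

```text
clock: 2.53
eef_pos: [480.6, -293.1, 84.3]
tool_rot: [-3.141, -0.0, 1.842]
force: [0.8, -0.5, -1.0]
width: 42.8
```

Call:
step_arm(deltas=[[[0.2, 0, 0, 0, 0, 0, 0], [0.2, 0, 0, 0, 0, 0, 0], [0.2, 0, 0, 0, 0, 0, 0], [0.2, 0, 0, 0, 0, 0, 0], [0.2, 0, 0, 0, 0, 0, 0], [0.2, 0, 0, 0, 0, 0, 0]]])

```text
clock: 3.03
eef_pos: [481.3, -293.3, 84.5]
tool_rot: [3.141, 0.0, 1.842]
force: [0.2, 0.2, 3.2]
width: 28.6
```

Call:
step_arm(deltas=[[[0.2, 0, 0, 10, 0, 0, 0], [0.2, 0, 0, 25, 0, 0, 0], [0.2, 0, 0, 30, 0, 0, 0], [0.2, 0, 0, 30, 0, 0, 0], [0.2, 0, 0, 25, 0, 0, 0], [0.2, 0, 0, 0, 0, 0, 0], [0.2, 0, 0, 0, 0, 0, 0]]])

```text
clock: 3.62
eef_pos: [481.1, -293.7, 205.8]
tool_rot: [3.14, 0.002, 1.841]
force: [-0.2, 0.4, -2.1]
width: 28.4
```

Run:
```python
from h import *
im2,_=snap("side","s2")
f=lambda x:cv2.resize(x,(600,600),interpolation=cv2.INTER_CUBIC)
cv2.imwrite("pics/c2.png",f(im2[180:320,185:325])[:,:,::-1])
s=ctrl.read_state();print(s["eef_pos"],s["tool_rot"],s["force"])
```

```text
[ 480.05738389 -293.29523515  204.27996935] [-3.14062062e+00 -2.28386723e-04  1.84138946e+00] [-0.43663866  0.86067744 -2.04436578]
```

View pics/c2.png

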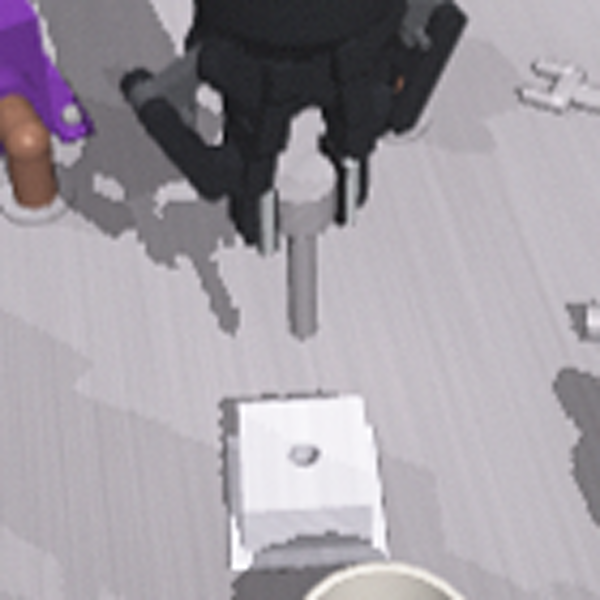

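The pin hangs upright in the jaws, at crop (303,250), and the socket is empty. I'm carrying it to the valve.

Call:
step_arm(deltas=[[[0.2, 5, 18, 0, 0, 0, 0.0], [0.2, 9.4, 36, 0, 0, 0, 0.0], [0.2, 9.4, 36, 0, 0, 0, 0.0], [0.2, 9.4, 36, 0, 0, 0, 0.0], [0.2, 9.4, 36, 0, 0, 0, 0.0], [0.2, 9.4, 36, 0, 0, 0, 0.0], [0.2, 9.4, 36, 0, 0, 0, 0.0], [0.2, 9.4, 36, 0, 0, 0, 0.0], [0.2, 9.4, 36, 0, 0, 0, 0.0], [0.2, 4.8, 18, 0, 0, 0, 0.0]]])

```text
clock: 4.5
eef_pos: [565.2, 36.8, 202.7]
tool_rot: [-3.14, -0.004, 1.847]
force: [0.3, 1.1, -1.0]
width: 28.7
```

Call:
step_arm(deltas=[[[0.2, 0, 0, 0, 0, 0, 0], [0.2, 0, 0, 0, 0, 0, 0], [0.2, 0, 0, 0, 0, 0, 0]]])

```text
clock: 4.75
eef_pos: [564.6, 29.3, 202.8]
tool_rot: [-3.138, 0.001, 1.841]
force: [-0.5, -0.5, -1.4]
width: 28.5
```

Run:
```python
from h import *
im2,_=snap("side","s3");im,_=snap("top","t3")
f=lambda x:cv2.resize(x,(400,400),interpolation=cv2.INTER_CUBIC)
cv2.imwrite("pics/c3.png",np.hstack([f(im2[95:215,205:325]),f(im[120:240,170:290])])[:,:,::-1])
s=ctrl.read_state();print(s["eef_pos"],s["tool_rot"],s["force"],s["qpos"].round(2))
```

```text
[565.09136768  28.61601112 203.4394535 ] [-3.13916479e+00  7.18215828e-04  1.83925137e+00] [-0.52077134  0.16903398 -1.20762313] [ 0.15  0.58 -0.39  1.79  0.28  0.84 -0.1 ]
```

View pics/c3.png

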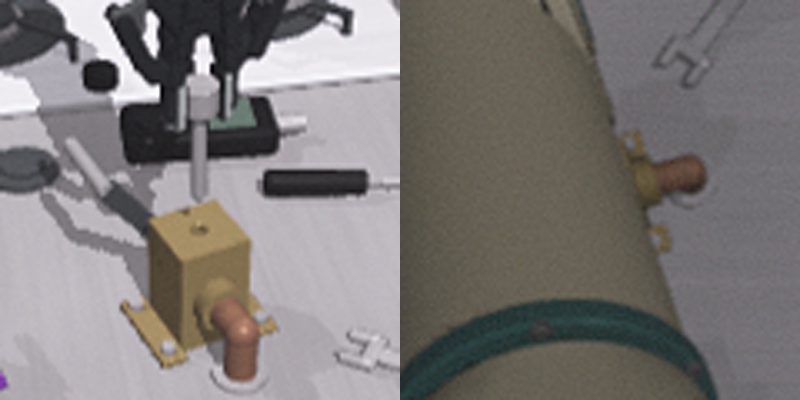

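The side view shows the pin (crop 200,150) above the valve's hole (crop 200,230). I'm centring and lowering it close, then checking against the side camera.

Call:
step_arm(deltas=[[[0.2, 1, 2.2, -12, 0, 0, 0], [0.2, 0, 0, -10, 0, 0, 0], [0.2, 0, 0, 0, 0, 0, 0], [0.2, 0, 0, 0, 0, 0, 0], [0.2, 0, 0, 0, 0, 0, 0]]])

```text
clock: 5.27
eef_pos: [566.8, 32.8, 182.0]
tool_rot: [-3.141, -0.0, 1.842]
force: [0.3, 0.5, -1.2]
width: 28.3
```

Run:
```python
from h import *
s=ctrl.read_state();print(s["eef_pos"],s["tool_rot"],s["force"])
im,d=snap("side","s4");W=world("side",d)
for i in range(4): print(ctrl.read_state()["eef_pos"].round(1))
x0,y0=225,110
c=cv2.resize(im[y0:y0+75,x0:x0+80],(800,600)[:1]+(750,) if 0 else (640,600),interpolation=cv2.INTER_CUBIC)
e=s["eef_pos"];zf=8+e[2]-84.4;print("foot z",zf)
P=np.array([[566,31,94],[566,31,zf],[566,31,zf+100],[566,31,zf+78]]);px=proj("side",P);print(px)
for p in px: cv2.circle(c,tuple(np.round((p-[x0,y0]+.5)*8).astype(int).tolist()),3,(255,0,0),-1)
cv2.imwrite("pics/c4.png",c[:,:,::-1])
m=np.zeros(d.shape,bool);m[110:170,245:285]=1
for lo,hi in((zf+5,zf+70),):
    q=W[m&(W[...,2]>lo)&(W[...,2]<hi)&(np.hypot(W[...,0]-566,W[...,1]-31)<14)]
    print(len(q),q.mean(0),q.min(0),q.max(0))
    # fit axis: circle r=6 in xy
    from scipy.optimize import least_squares
    r=least_squares(lambda a:np.hypot(q[:,0]-a[0],q[:,1]-a[1])-6,[566,31],loss="soft_l1");print(r.x,r.cost)
    for l,h in((zf+5,zf+35),(zf+35,zf+70)):
        k=q[(q[:,2]>l)&(q[:,2]<h)];print(least_squares(lambda a:np.hypot(k[:,0]-a[0],k[:,1]-a[1])-6,[566,31],loss="soft_l1").x)
```

```text
[566.7784914   32.79153085 182.03170397] [-3.14110123e+00 -1.98525205e-04  1.84158639e+00] [ 0.26997239  0.53159823 -1.1987395 ]
[567.   32.9 182.3]
[567.   32.9 182.3]
[567.   32.9 182.3]
[567.   32.9 182.3]
foot z 105.6317039746375
[[263.97744173 164.24163657]
 [264.02652681 160.63482094]
 [264.48253813 127.12669851]
 [264.37665332 134.90720963]]
103 [567.55047604  28.10853084 143.08533816] [562.11802047  24.39565902 111.06397442] [573.74796802  33.98408339 174.86336596]
[567.96384835  32.52863987] 37.75688237420016
[568.18372304  32.66590073]
[567.75497731  32.42921423]
```

View pics/c4.png

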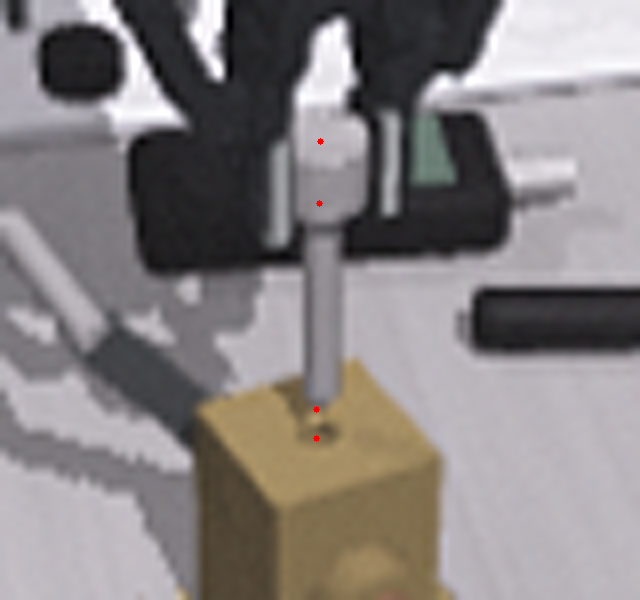

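The shank column (crop 322) lines up with the hole (crop 322,434). Both cameras put the visible hole at about (567.5, 32.4). I'm lowering further and watching the force.

Call:
step_arm(deltas=[[[0.2, 0, 0, -4, 0, 0, 0], [0.2, 0, 0, -3, 0, 0, 0], [0.2, 0, 0, 0, 0, 0, 0], [0.2, 0, 0, 0, 0, 0, 0], [0.2, 0, 0, 0, 0, 0, 0]]])

```text
clock: 5.73
eef_pos: [566.9, 33.0, 175.3]
tool_rot: [3.142, -0.0, 1.842]
force: [-0.5, -0.3, -1.6]
width: 28.5
```

```bash
cat > z.py <<'E'
from h import *
import sys
im,d=snap("side",sys.argv[1])
x0,y0=225,110
cv2.imwrite(f"pics/c_{sys.argv[1]}.png",cv2.resize(im[y0:y0+75,x0:x0+80],(640,600),interpolation=cv2.INTER_CUBIC)[:,:,::-1])
s=ctrl.read_state();print(s["eef_pos"],s["tool_rot"],s["force"])
E
python3 z.py s5
```

```text
[566.97930835  32.98045497 175.40002452] [ 3.14137994e+00 -1.83438595e-06  1.84180821e+00] [-0.71766385  0.12186764 -1.88101027]
```

View pics/c_s5.png

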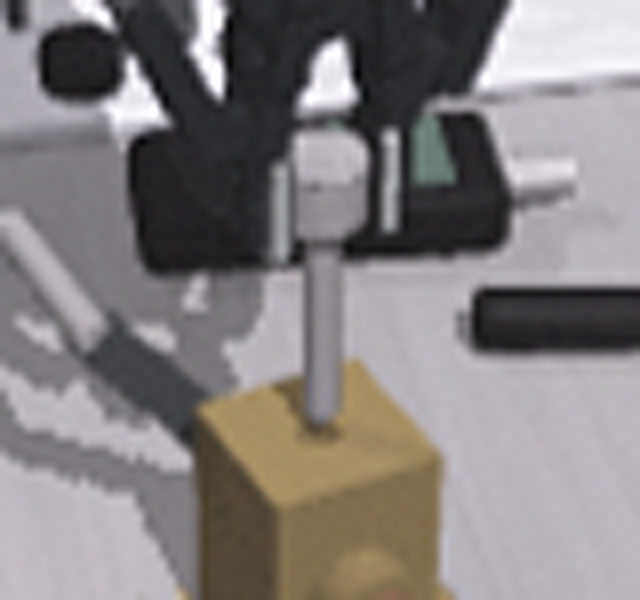

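The foot (320,420) is right above the hole (320,433). I'm lowering it into the hole.

Call:
step_arm(deltas=[[[0.2, 0, 0, -2, 0, 0, 0], [0.2, 0, 0, -2, 0, 0, 0], [0.2, 0, 0, -2, 0, 0, 0], [0.2, 0, 0, -2, 0, 0, 0], [0.2, 0, 0, -2, 0, 0, 0], [0.2, 0, 0, 0, 0, 0, 0]]])

```text
clock: 6.28
eef_pos: [566.5, 32.8, 164.8]
tool_rot: [-3.141, -0.0, 1.842]
force: [-0.7, 0.0, -2.1]
width: 28.6
```

Call:
step_arm(deltas=[[[0.2, 0, 0, -2, 0, 0, 0], [0.2, 0, 0, -2, 0, 0, 0], [0.2, 0, 0, -2, 0, 0, 0], [0.2, 0, 0, -2, 0, 0, 0], [0.2, 0, 0, 0, 0, 0, 0]]])

```text
clock: 6.7
eef_pos: [566.5, 32.8, 156.7]
tool_rot: [-3.141, -0.0, 1.842]
force: [-1.0, -0.4, -2.0]
width: 28.1
```

Call:
step_arm(deltas=[[[0.2, 0, 0, -2, 0, 0, 0], [0.2, 0, 0, -2, 0, 0, 0], [0.2, 0, 0, -2, 0, 0, 0], [0.2, 0, 0, -2, 0, 0, 0], [0.2, 0, 0, 0, 0, 0, 0]]])

```text
clock: 7.12
eef_pos: [566.6, 32.9, 148.8]
tool_rot: [-3.141, -0.0, 1.842]
force: [-2.0, -0.8, -2.6]
width: 28.6
```

```bash
python3 z.py s6
```

```text
[566.59519803  32.87140083 148.86571392] [-3.14082460e+00 -1.80588091e-04  1.84175739e+00] [-1.38081431 -0.04551222 -2.91655431]
```

View pics/c_s6.png

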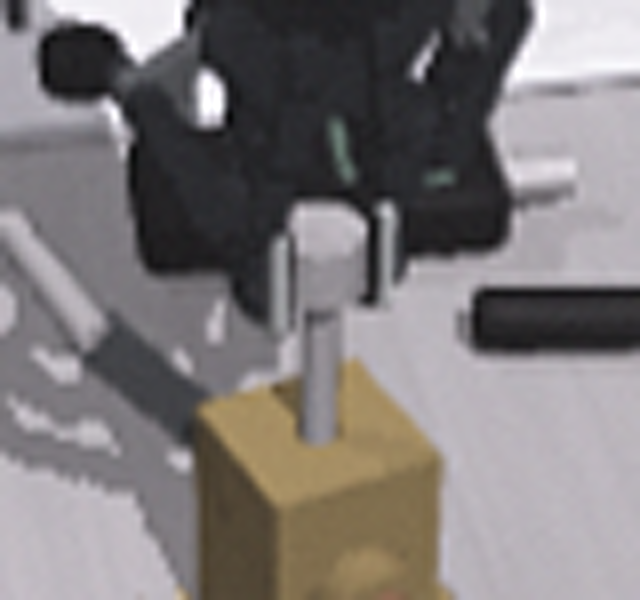

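The pin is in the hole with its foot about 22 mm below the mouth. I'm lowering 6 mm more, then releasing.

Call:
step_arm(deltas=[[[0.2, 0, 0, -2, 0, 0, 0], [0.2, 0, 0, -2, 0, 0, 0], [0.2, 0, 0, -2, 0, 0, 0], [0.2, 0, 0, 0, 0, 0, 0], [0.6, 0, 0, 0, 0, 0, 0], [0.6, 0, 0, 0, 0, 0, 0], [0.6, 0, 0, 0, 0, 0, 0], [0.6, 0, 0, 0, 0, 0, 0]]])

```text
clock: 7.83
eef_pos: [567.8, 33.3, 143.7]
tool_rot: [3.14, -0.0, 1.842]
force: [0.4, -0.2, 0.7]
width: 51.3
```

```bash
python3 z.py s7
```

```text
[567.57505421  33.19976382 143.64789071] [ 3.14000630e+00 -3.41451088e-05  1.84183580e+00] [0.28290786 1.03901485 0.18759337]
```

View pics/c_s7.png

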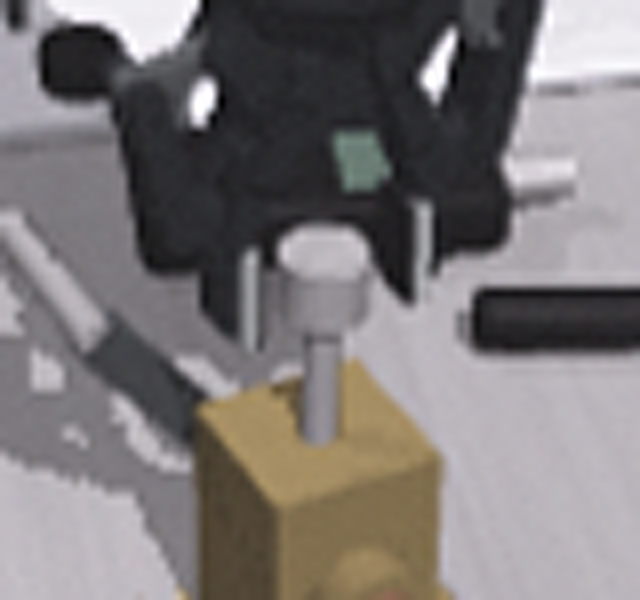

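Released: the head at (322,275) has visible gaps on both sides. I'm retreating upward and re-measuring the handle and pin.

Call:
step_arm(deltas=[[[0.6, 0, 0, 10, 0, 0, 0], [0.6, 0, 0, 25, 0, 0, 0], [0.6, 0, 0, 25, 0, 0, 0], [0.6, -15, 13, 10, 0, 0, 0], [0.6, -15, 13, 0, 0, 0, 0], [0.6, -15, 13, 0, 0, 0, 0], [0.6, -15, 13, 0, 0, 0, 0], [0.6, 0, 0, 0, 0, 0, 0], [0.6, 0, 0, 0, 0, 0, 0]]])

```text
clock: 8.63
eef_pos: [506.8, 85.8, 214.3]
tool_rot: [3.14, 0.0, 1.844]
force: [0.1, -1.0, -0.6]
width: 51.5
```

```bash
cat > hd.py <<'E'
from h import *
from scipy.optimize import least_squares
V=np.array([567.3,32.6]);
def vf(P,yaw): # world->valve frame
    c,s=np.cos(yaw),np.sin(yaw);q=P[:,:2]-V;return np.c_[q@[c,s],q@[-s,c],P[:,2]]
def handle(n,d,im,yaw=0.275):
    W=world(n,d);sat=cv2.cvtColor(im,cv2.COLOR_RGB2HSV)[...,1];P=vf(W.reshape(-1,3),yaw)
    m=(P[:,1]>55)&(P[:,1]<117)&(np.abs(P[:,0])<100)&(P[:,2]>90)&(P[:,2]<155)&(sat.ravel()<70)
    r=np.hypot(P[:,0],P[:,2]-46);m&=(r>80)&(r<110)
    Q=P[m]
    f=lambda a:np.hypot(Q[:,0]-95*np.sin(a[0]),Q[:,2]-46-95*np.cos(a[0]))-7
    s=least_squares(f,[-.7],loss="soft_l1");return s.x[0],len(Q),np.abs(f(s.x)).mean()
def head(n,d):
    W=world(n,d);P=W.reshape(-1,3);q=P[(np.hypot(P[:,0]-V[0],P[:,1]-V[1])<11)&(P[:,2]>100)&(P[:,2]<175)]
    return len(q),np.percentile(q[:,2],[10,50,90]).round(1) if len(q) else None
E
python3 - <<'E'
from hd import *
for k in("top0","side0"):
    D=np.load(f"pics/{k}.npz");n=k[:-1];print(k,handle(n,D["d"],D["im"]))
im,d=snap("side","s8");print(handle("side",d,im),head("side",d))
cv2.imwrite("pics/c8.png",cv2.resize(im[95:185,200:320],(800,600),interpolation=cv2.INTER_CUBIC)[:,:,::-1])
s=ctrl.read_state();print(s["eef_pos"],s["force"])
E
```

```text
top0 (np.float64(-0.6806466118462862), 142, np.float64(1.0004845341009132))
side0 (np.float64(-0.6538315867371459), 74, np.float64(0.7706837060386791))
(np.float64(-0.6539021557812993), 73, np.float64(0.7439484468120985)) (91, array([107.9, 132. , 165.3]))
[507.58293924  84.85768664 214.10963023] [-0.25531682  0.15015624 -0.82400183]
```

View pics/c8.png

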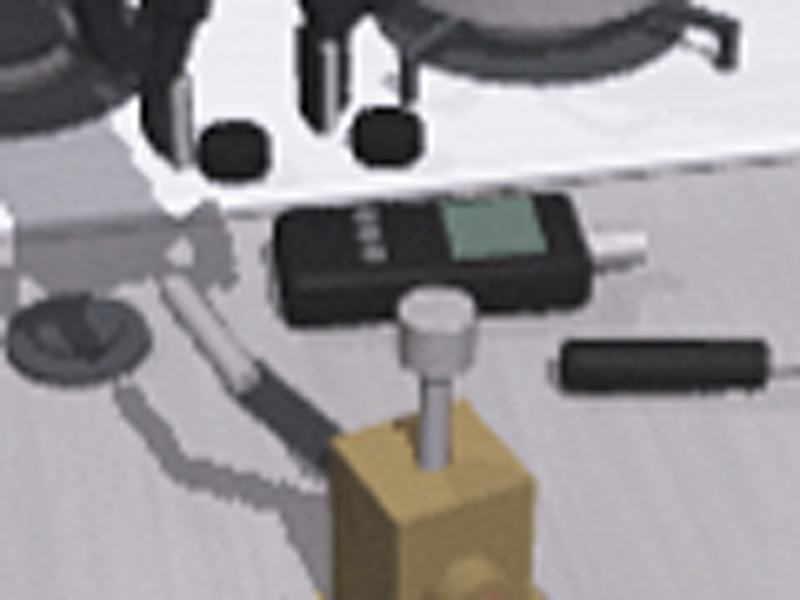

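The pin stands upright at crop (435,380), head top about 165 mm, which matches resting on the spindle. The handle is at about -0.665 rad, putting the grip near (488, 97.5, 121). I'm straddling the grip with the jaws.

Call:
step_arm(deltas=[[[0.6, -9.5, 6, 0, 0, 0, 0], [0.6, -9.5, 6, 0, 0, 0, 0], [0.6, 0, 0, -25, 0, 0, 0], [0.6, 0, 0, -25, 0, 0, 0], [0.6, 0, 0, -20, 0, 0, 0], [0.6, 0, 0, -10, 0, 0, 0], [0.6, 0, 0, 0, 0, 0, 0], [0.6, 0, 0, 0, 0, 0, 0]]])

```text
clock: 9.35
eef_pos: [487.6, 97.2, 133.4]
tool_rot: [-3.141, -0.0, 1.842]
force: [0.6, -0.1, 0.0]
width: 51.2
```

Run:
```python
from hd import *
im,d=snap("side","s9");print(head("side",d))
cv2.imwrite("pics/c9.png",cv2.resize(im[95:185,200:320],(800,600),interpolation=cv2.INTER_CUBIC)[:,:,::-1])
s=ctrl.read_state();print(s["eef_pos"],s["force"])
```

```text
(90, array([108.8, 131.1, 165.1]))
[488.2631024   97.35408084 133.99591361] [-0.27186468 -0.99076972  0.17656684]
```

View pics/c9.png

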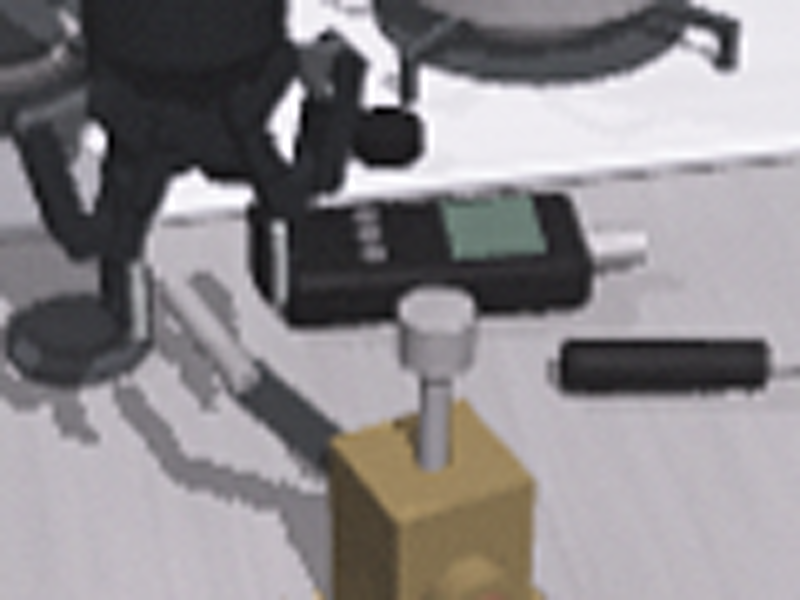

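The silver grip bar (180,290 to 240,380) passes between the two pads (140,290 and 278,265). I'm lowering and narrowing the jaws around it.

Call:
step_arm(deltas=[[[0.6, 0, 0, -8, 0, 0, 0], [0.6, 0, 0, -8, 0, 0, 0], [0.45, 0, 0, -6, 0, 0, 0], [0.35, 0, 0, 0, 0, 0, 0], [0.3, 0, 0, 0, 0, 0, 0], [0.3, 0, 0, 0, 0, 0, 0], [0.3, 0, 0, 0, 0, 0, 0], [0.3, 0, 0, 0, 0, 0, 0]]])

```text
clock: 10.07
eef_pos: [488.1, 97.0, 111.5]
tool_rot: [3.141, -0.0, 1.842]
force: [-0.2, 0.7, 0.3]
width: 25.9
```

Run:
```python
from hd import *
im,d=snap("side","s10");print(head("side",d))
cv2.imwrite("pics/c10.png",cv2.resize(im[95:185,200:320],(800,600),interpolation=cv2.INTER_CUBIC)[:,:,::-1])
s=ctrl.read_state();print(s["eef_pos"],s["force"])
yaw=.272;c,sn=np.cos(yaw),np.sin(yaw)
for th in np.arange(-.7,.56,.1):
    x,y=95*np.sin(th),84; print(round(th,2),(V+[c*x-sn*y,sn*x+c*y]).round(1),round(46+95*np.cos(th),1))
```

```text
(90, array([108.3, 130.5, 165.1]))
[488.07456395  96.98367991 111.54786849] [-0.05577807 -0.6417661  -0.35391884]
-0.7 [485.8  97.1] 118.7
-0.6 [493.1  99.1] 124.4
-0.5 [500.9 101.3] 129.4
-0.4 [509.1 103.6] 133.5
-0.3 [517.7 106. ] 136.8
-0.2 [526.6 108.4] 139.1
-0.1 [535.6 111. ] 140.5
-0.0 [544.7 113.5] 141.0
0.1 [553.9 116.1] 140.5
0.2 [562.9 118.6] 139.1
0.3 [571.8 121.1] 136.8
0.4 [580.4 123.5] 133.5
0.5 [588.6 125.7] 129.4
```

View pics/c10.png

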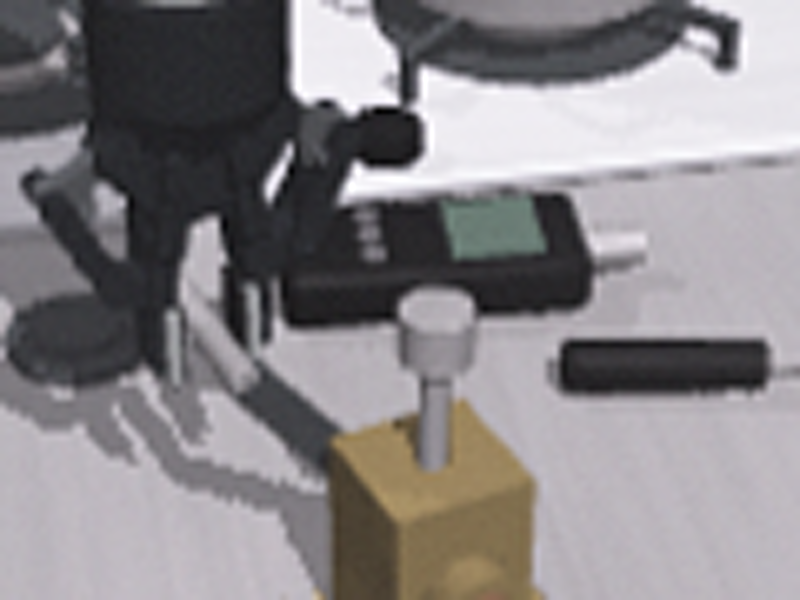

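The bar sits between the pads (172,345 and 252,310) and the pin is unmoved. I'm pushing along the valve's +x, following the arc.

Call:
step_arm(deltas=[[[0.3, 2.5, 0.7, 0.7, 0, 0, 0], [0.3, 3, 0.8, 0.8, 0, 0, 0], [0.3, 3, 0.8, 2.0, 0, 0, 0], [0.3, 3, 0.8, 2.0, 0, 0, 0], [0.3, 3, 0.8, 1.8, 0, 0, 0], [0.3, 3, 0.8, 1.8, 0, 0, 0], [0.3, 3, 0.8, 1.6, 0, 0, 0], [0.3, 3, 0.8, 1.5, 0, 0, 0], [0.3, 3, 0.8, 1.4, 0, 0, 0], [0.3, 3, 0.8, 1.4, 0, 0, 0]]])

```text
clock: 10.95
eef_pos: [518.0, 105.0, 126.5]
tool_rot: [3.141, -0.0, 1.842]
force: [-1.0, -0.3, 1.4]
width: 25.3
```

```bash
cat > m.py <<'E'
from hd import *
import sys
im,d=snap("side",sys.argv[1]);print("head",head("side",d))
cv2.imwrite(f"pics/m_{sys.argv[1]}.png",cv2.resize(im[95:185,200:320],(800,600),interpolation=cv2.INTER_CUBIC)[:,:,::-1])
s=ctrl.read_state();e=s["eef_pos"];P=vf(e[None],.272)[0];f=s["force"];print(e.round(1),"valve",P.round(1),"F",f.round(1),"Fx_v",round(f[0]*.963+f[1]*.269,2),s["width"], s["clock"])
try: print("handle",handle("side",d,im))
except Exception as ex: print(ex)
E
python3 m.py s11
```

```text
head (85, array([106.3, 129. , 164.8]))
[519.  105.3 126.8] valve [-27.   83.  126.8] F [-0.9 -1.2  0.7] Fx_v -1.18 25.67402020826535 11.0
handle (np.float64(-0.30516024168678313), 156, np.float64(10.402703753359093))
```

View pics/m_s11.png

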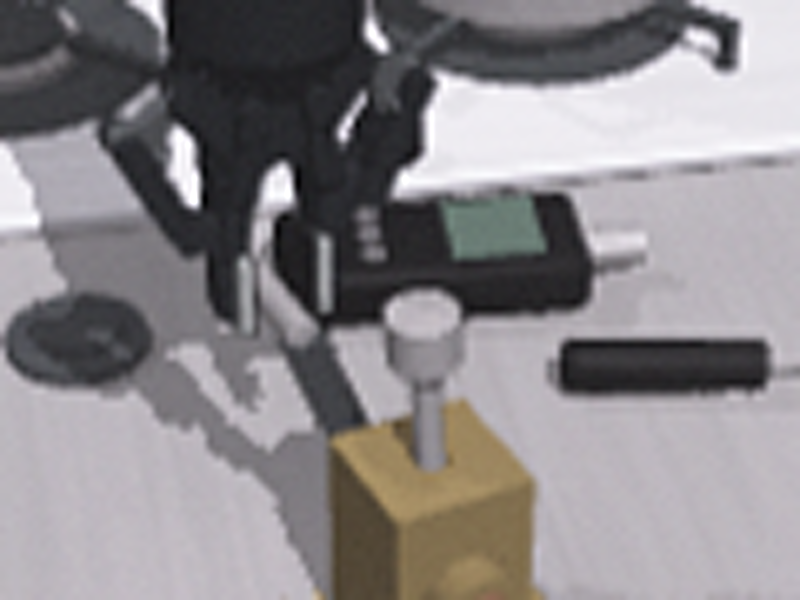

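The handle follows the jaws. The pin's head leans a little but it's still seated and up. I'm continuing more slowly.

Call:
step_arm(deltas=[[[0.3, 1.9, 0.5, 0.7, 0, 0, 0], [0.3, 1.9, 0.5, 0.6, 0, 0, 0], [0.3, 1.9, 0.5, 0.6, 0, 0, 0], [0.3, 1.9, 0.5, 0.5, 0, 0, 0], [0.3, 1.5, 0.4, 0.4, 0, 0, 0], [0.3, 1.5, 0.4, 0.3, 0, 0, 0], [0.3, 1.0, 0.3, 0.2, 0, 0, 0], [0.3, 1.0, 0.3, 0.2, 0, 0, 0]]])

```text
clock: 11.67
eef_pos: [530.2, 108.2, 129.8]
tool_rot: [3.141, 0.0, 1.842]
force: [-1.7, -0.3, 1.2]
width: 25.6
```

```bash
python3 m.py s12
```

```text
head (88, array([104.2, 128.6, 165.3]))
[530.4 108.3 129.9] valve [-15.2  82.8 129.9] F [-1.7 -0.1  1.5] Fx_v -1.64 25.422307507923687 11.7167
handle (np.float64(-0.19403962475059816), 156, np.float64(10.459150674623475))
```

Call:
step_arm(deltas=[[[0.3, 1.0, 0.3, 0.2, 0, 0, 0], [0.3, 1.0, 0.3, 0.2, 0, 0, 0], [0.3, 1.0, 0.3, 0.2, 0, 0, 0], [0.3, 1.0, 0.3, 0.2, 0, 0, 0], [0.3, 1.0, 0.3, 0.1, 0, 0, 0], [0.3, 1.0, 0.3, 0.1, 0, 0, 0], [0.3, 1.0, 0.3, 0.1, 0, 0, 0], [0.3, 1.0, 0.3, 0.1, 0, 0, 0]]])

```text
clock: 12.38
eef_pos: [538.1, 110.7, 131.0]
tool_rot: [3.141, -0.0, 1.842]
force: [-1.9, -0.7, 1.5]
width: 25.6
```

```bash
python3 m.py s13
```

```text
head (87, array([106.5, 129.2, 165.4]))
[538.4 110.8 131. ] valve [ -6.9  83.1 131. ] F [ 0.2 -1.2  0.8] Fx_v -0.16 25.78935457534247 12.4333
handle (np.float64(-0.11548424497213036), 165, np.float64(10.766954110665337))
```

Call:
step_arm(deltas=[[[0.3, 1.0, 0.3, 0.1, 0, 0, 0], [0.3, 1.0, 0.3, 0.1, 0, 0, 0], [0.3, 1.0, 0.3, 0.1, 0, 0, 0], [0.3, 1.0, 0.3, 0.1, 0, 0, 0], [0.3, 1.0, 0.3, 0.1, 0, 0, 0], [0.3, 1.0, 0.3, 0, 0, 0, 0]]])

```text
clock: 12.93
eef_pos: [544.2, 112.5, 131.5]
tool_rot: [3.141, -0.0, 1.842]
force: [-0.6, -0.3, 0.8]
width: 25.5
```

```bash
python3 m.py s14
```

```text
head (83, array([106.8, 129.3, 165.1]))
[544.4 112.6 131.6] valve [ -0.6  83.2 131.6] F [-0.7 -0.9  0. ] Fx_v -0.95 25.907053667237694 12.9833
handle (np.float64(-0.046071056018476345), 165, np.float64(10.585219708074096))
```

Call:
step_arm(deltas=[[[0.3, 1.0, 0.3, 0, 0, 0, 0], [0.3, 1.0, 0.3, 0, 0, 0, 0], [0.3, 1.0, 0.3, 0, 0, 0, 0], [0.3, 1.0, 0.3, 0, 0, 0, 0], [0.3, 1.0, 0.3, 0, 0, 0, 0]]])

```text
clock: 13.4
eef_pos: [549.1, 114.0, 131.5]
tool_rot: [3.142, -0.0, 1.842]
force: [-1.2, 0.2, 0.7]
width: 25.7
```

```bash
python3 m.py s15
```

```text
head (86, array([105. , 128.4, 165.2]))
[549.4 114.1 131.5] valve [  4.6  83.3 131.5] F [-1.3 -0.8  0.5] Fx_v -1.48 25.62931485640873 13.45
handle (np.float64(-0.0072957212723271814), 154, np.float64(10.39798705181355))
```

Call:
step_arm(deltas=[[[0.3, 1.0, 0.3, 0, 0, 0, 0], [0.3, 1.0, 0.3, 0, 0, 0, 0], [0.3, 1.0, 0.3, 0, 0, 0, 0], [0.3, 1.0, 0.3, 0, 0, 0, 0]]])

```text
clock: 13.78
eef_pos: [553.1, 115.2, 131.5]
tool_rot: [3.142, -0.0, 1.842]
force: [-1.0, -0.4, -0.2]
width: 25.7
```

```bash
python3 m.py s16
```

```text
head (88, array([106. , 128.6, 165. ]))
[553.4 115.3 131.5] valve [  8.8  83.4 131.5] F [-0.9 -0.4  0.4] Fx_v -0.97 25.829257261048756 13.8333
handle (np.float64(0.04359024260320633), 156, np.float64(10.50930575390236))
```

View pics/m_s16.png

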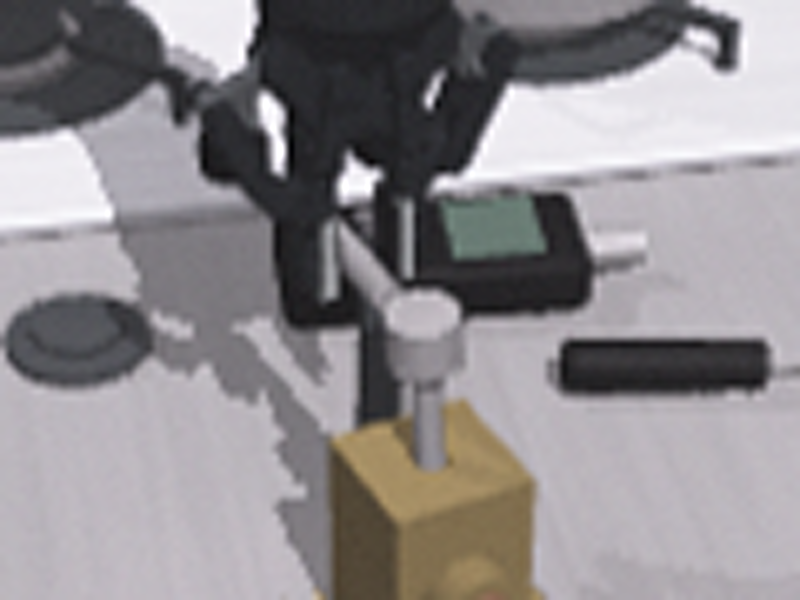

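The handle is near upright and the pin is still up, head at (425,320). I'm continuing.

Call:
step_arm(deltas=[[[0.3, 1.0, 0.3, 0, 0, 0, 0], [0.3, 1.0, 0.3, 0, 0, 0, 0], [0.3, 1.0, 0.3, 0, 0, 0, 0], [0.3, 1.0, 0.3, -0.1, 0, 0, 0], [0.3, 1.0, 0.3, -0.1, 0, 0, 0]]])

```text
clock: 14.25
eef_pos: [558.1, 116.6, 131.3]
tool_rot: [3.142, -0.0, 1.842]
force: [-0.9, -1.0, 1.6]
width: 25.8
```

```bash
python3 m.py s17
```

```text
head (82, array([107.4, 128.2, 164.7]))
[558.3 116.8 131.3] valve [ 14.   83.5 131.3] F [-0.9 -0.3  0.9] Fx_v -0.99 25.088350979042463 14.3
handle (np.float64(0.08206184865838238), 148, np.float64(10.129206544326752))
```

Call:
step_arm(deltas=[[[0.3, 1.0, 0.3, -0.1, 0, 0, 0], [0.3, 1.0, 0.3, -0.1, 0, 0, 0], [0.3, 1.0, 0.3, -0.1, 0, 0, 0], [0.3, 1.0, 0.3, -0.1, 0, 0, 0]]])

```text
clock: 14.63
eef_pos: [562.1, 117.9, 130.9]
tool_rot: [3.142, -0.0, 1.842]
force: [-0.8, 0.5, 0.7]
width: 25.9
```

```bash
python3 m.py s18
```

```text
head (85, array([106.3, 127. , 164.4]))
[562.3 117.9 130.9] valve [ 18.2  83.5 130.9] F [-1.  -0.9 -0.3] Fx_v -1.17 25.63028110053314 14.6833
handle (np.float64(0.13901260794112089), 156, np.float64(10.018649391897283))
```

Call:
step_arm(deltas=[[[0.3, 1.0, 0.3, -0.1, 0, 0, 0], [0.3, 1.0, 0.3, -0.1, 0, 0, 0], [0.3, 1.0, 0.3, -0.2, 0, 0, 0], [0.3, 1.0, 0.3, -0.2, 0, 0, 0]]])

```text
clock: 15.02
eef_pos: [566.1, 119.1, 130.3]
tool_rot: [3.142, -0.0, 1.842]
force: [-0.6, -1.0, 1.0]
width: 25.3
```

```bash
python3 m.py s19
```

```text
head (87, array([105.6, 128.2, 164.6]))
[566.4 119.2 130.3] valve [ 22.3  83.6 130.3] F [-0.2 -0.7  0.7] Fx_v -0.35 25.69228701180348 15.0667
handle (np.float64(0.17156571706506474), 145, np.float64(9.847647750217368))
```

Call:
step_arm(deltas=[[[0.3, 1.0, 0.3, -0.2, 0, 0, 0], [0.3, 1.0, 0.3, -0.2, 0, 0, 0], [0.3, 1.0, 0.3, -0.2, 0, 0, 0]]])

```text
clock: 15.32
eef_pos: [569.1, 120.0, 129.7]
tool_rot: [3.142, -0.0, 1.842]
force: [-0.4, -0.6, 0.9]
width: 25.4
```

```bash
python3 m.py s20
```

```text
head (84, array([105.9, 127.1, 164.1]))
[569.3 120.  129.7] valve [ 25.5  83.7 129.7] F [-0.2 -1.5 -0.8] Fx_v -0.61 25.819726367570727 15.3667
handle (np.float64(0.19866459538470507), 147, np.float64(9.772971758565875))
```

Call:
step_arm(deltas=[[[0.3, 1.0, 0.3, -0.2, 0, 0, 0], [0.3, 1.0, 0.3, -0.2, 0, 0, 0], [0.3, 1.0, 0.3, -0.2, 0, 0, 0], [0.3, 1.0, 0.3, -0.3, 0, 0, 0]]])

```text
clock: 15.7
eef_pos: [573.1, 121.2, 128.8]
tool_rot: [3.142, -0.0, 1.842]
force: [-0.7, -0.1, 0.4]
width: 25.8
```

```bash
python3 m.py s21
```

```text
head (74, array([104. , 126.5, 156.6]))
[573.3 121.3 128.8] valve [ 29.6  83.8 128.8] F [-0.6 -0.4 -0.4] Fx_v -0.68 26.012831838009166 15.75
handle (np.float64(0.24883129962978598), 146, np.float64(9.950215943726766))
```

Call:
step_arm(deltas=[[[0.3, 1.0, 0.3, -0.3, 0, 0, 0], [0.3, 1.0, 0.3, -0.3, 0, 0, 0], [0.3, 1.0, 0.3, -0.3, 0, 0, 0]]])

```text
clock: 16.0
eef_pos: [576.0, 122.1, 127.9]
tool_rot: [-3.142, -0.0, 1.842]
force: [-0.9, -0.1, 0.4]
width: 25.4
```

```bash
python3 m.py s22
```

```text
head (72, array([106.3, 152.1, 154.1]))
[576.3 122.2 127.9] valve [ 32.7  83.9 127.9] F [-0.6 -0.7  0.2] Fx_v -0.78 25.86338870417442 16.05
handle (np.float64(0.2740318200192775), 146, np.float64(9.70250009429661))
```

View pics/m_s22.png

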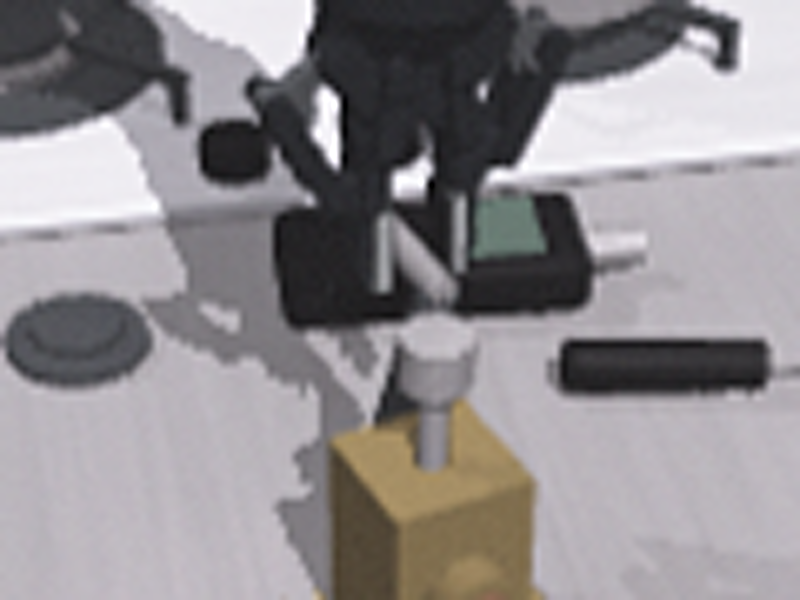

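The pin has dropped: the head top went from 165 to about 153 mm and it stands upright at (432,360). The push is still under 1 N. I'm feeling gently for the catch.

Call:
step_arm(deltas=[[[0.3, 1.0, 0.3, -0.3, 0, 0, 0], [0.3, 1.0, 0.3, -0.3, 0, 0, 0], [0.3, 1.0, 0.3, -0.3, 0, 0, 0], [0.3, 0, 0, 0, 0, 0, 0]]])

```text
clock: 16.38
eef_pos: [579.2, 123.0, 127.0]
tool_rot: [3.141, -0.0, 1.842]
force: [-0.1, -0.3, 0.4]
width: 25.4
```

Call:
step_arm(deltas=[[[0.3, 1.0, 0.3, -0.3, 0, 0, 0], [0.3, 1.0, 0.3, -0.3, 0, 0, 0], [0.3, 0, 0, 0, 0, 0, 0]]])

```text
clock: 16.63
eef_pos: [581.2, 123.6, 126.3]
tool_rot: [3.141, -0.0, 1.842]
force: [0.4, -0.6, 0.2]
width: 26.0
```

```bash
python3 m.py s23
```

```text
head (70, array([106.5, 152.5, 154.9]))
[581.2 123.5 126.3] valve [ 37.8  83.9 126.3] F [-1.2 -0.7 -0.1] Fx_v -1.31 25.712950987906716 16.6833
handle (np.float64(0.30524479203250254), 149, np.float64(9.376880487860369))
```

Call:
step_arm(deltas=[[[0.3, 1.0, 0.3, -0.3, 0, 0, 0], [0.3, 1.0, 0.3, -0.3, 0, 0, 0], [0.3, 0, 0, 0, 0, 0, 0]]])

```text
clock: 16.93
eef_pos: [583.1, 124.1, 125.7]
tool_rot: [3.142, 0.0, 1.842]
force: [-1.0, -0.4, 0.5]
width: 25.7
```

Call:
step_arm(deltas=[[[0.3, 1.0, 0.3, -0.4, 0, 0, 0], [0.3, 1.0, 0.3, -0.4, 0, 0, 0], [0.3, 0, 0, 0, 0, 0, 0]]])

```text
clock: 17.18
eef_pos: [585.2, 124.7, 124.9]
tool_rot: [3.141, 0.0, 1.842]
force: [0.1, -0.6, 1.0]
width: 25.4
```

```bash
python3 m.py s24
```

```text
head (74, array([104.3, 123.8, 155.3]))
[585.2 124.8 125. ] valve [ 42.  84. 125.] F [-1.2 -0.2  0.4] Fx_v -1.17 25.66987962796757 17.2333
handle (np.float64(0.3614832687015361), 141, np.float64(9.475039829335405))
```

View pics/m_s24.png

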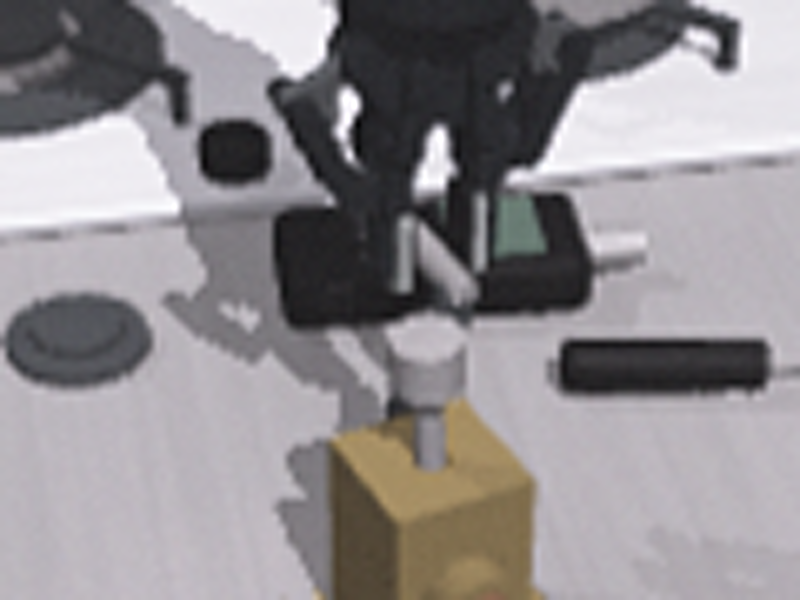

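The pin is starting to lean (head at 427,345), so the cross-hole wall has reached it. I'm feeling on in 1 mm steps.

Call:
step_arm(deltas=[[[0.3, 1.0, 0.3, -0.4, 0, 0, 0], [0.3, 1.0, 0.3, -0.4, 0, 0, 0], [0.3, 0, 0, 0, 0, 0, 0]]])

```text
clock: 17.48
eef_pos: [587.2, 125.4, 124.2]
tool_rot: [3.141, -0.0, 1.842]
force: [-0.8, -0.1, 0.7]
width: 26.1
```

Call:
step_arm(deltas=[[[0.3, 1.0, 0.3, -0.4, 0, 0, 0], [0.3, 0, 0, 0, 0, 0, 0]]])

```text
clock: 17.65
eef_pos: [588.1, 125.7, 123.7]
tool_rot: [3.142, -0.0, 1.842]
force: [-0.1, -1.5, 0.4]
width: 25.8
```

```bash
python3 m.py s25
```

```text
head (74, array([105.5, 122.8, 154.9]))
[588.1 125.7 123.8] valve [ 45.1  84.1 123.8] F [-1.2 -1.   0.8] Fx_v -1.41 25.69590925559352 17.7
handle (np.float64(0.3921998480453691), 142, np.float64(9.232566890255509))
```

Call:
step_arm(deltas=[[[0.3, 1.0, 0.3, -0.4, 0, 0, 0], [0.3, 0, 0, 0, 0, 0, 0]]])

```text
clock: 17.87
eef_pos: [589.1, 125.9, 123.4]
tool_rot: [-3.142, -0.0, 1.842]
force: [-1.2, 0.2, -0.2]
width: 25.8
```

Call:
step_arm(deltas=[[[0.3, 1.0, 0.3, -0.4, 0, 0, 0], [0.3, 0, 0, 0, 0, 0, 0]]])

```text
clock: 18.03
eef_pos: [590.1, 126.2, 122.9]
tool_rot: [-3.142, -0.0, 1.842]
force: [-0.0, -0.7, 1.0]
width: 25.7
```

Call:
step_arm(deltas=[[[0.3, 1.0, 0.3, -0.4, 0, 0, 0], [0.3, 0, 0, 0, 0, 0, 0]]])

```text
clock: 18.2
eef_pos: [591.0, 126.6, 122.5]
tool_rot: [-3.141, -0.0, 1.842]
force: [-1.3, -1.6, -0.2]
width: 25.6
```

```bash
python3 m.py s26
```

```text
head (69, array([105. , 121.5, 155.4]))
[591.1 126.5 122.5] valve [ 48.1  84.1 122.5] F [-0.3 -0.6 -1. ] Fx_v -0.41 25.231023475427506 18.25
handle (np.float64(0.4364669796269992), 142, np.float64(9.344067221996006))
```

View pics/m_s26.png

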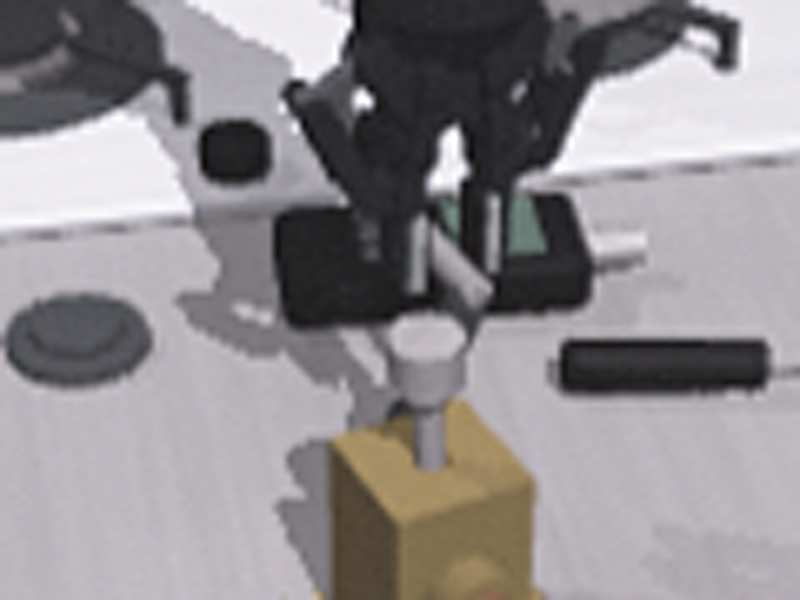

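Call:
step_arm(deltas=[[[0.3, 1.0, 0.3, -0.5, 0, 0, 0], [0.3, 0, 0, 0, 0, 0, 0]]])

```text
clock: 18.42
eef_pos: [592.1, 126.8, 122.0]
tool_rot: [3.142, 0.0, 1.842]
force: [-0.4, -0.2, -0.0]
width: 25.4
```

Call:
step_arm(deltas=[[[0.3, 1.0, 0.3, -0.5, 0, 0, 0], [0.3, 0, 0, 0, 0, 0, 0]]])

```text
clock: 18.58
eef_pos: [593.1, 127.1, 121.5]
tool_rot: [3.142, -0.0, 1.842]
force: [-1.3, -1.0, 0.2]
width: 25.7
```

Call:
step_arm(deltas=[[[0.3, 1.0, 0.3, -0.5, 0, 0, 0], [0.3, 0, 0, 0, 0, 0, 0]]])

```text
clock: 18.75
eef_pos: [594.2, 127.4, 121.1]
tool_rot: [3.141, -0.0, 1.842]
force: [-0.8, -1.3, 0.6]
width: 25.6
```

```bash
python3 m.py s27
```

```text
head (78, array([105.3, 138.8, 155.6]))
[594.1 127.5 121.1] valve [ 51.3  84.2 121.1] F [-1.  -1.  -0.1] Fx_v -1.2 25.472633943572493 18.8
handle (np.float64(0.41825254541248746), 135, np.float64(9.419909901769689))
```

Call:
step_arm(deltas=[[[0.3, 1.0, 0.3, -0.5, 0, 0, 0], [0.3, 0, 0, 0, 0, 0, 0]]])

```text
clock: 18.97
eef_pos: [595.0, 127.8, 120.5]
tool_rot: [-3.142, -0.0, 1.842]
force: [-1.4, 0.0, -0.6]
width: 26.0
```

Call:
step_arm(deltas=[[[0.3, 1.0, 0.3, -0.5, 0, 0, 0], [0.3, 0, 0, 0, 0, 0, 0]]])

```text
clock: 19.13
eef_pos: [596.0, 128.0, 120.0]
tool_rot: [-3.141, 0.0, 1.842]
force: [-1.9, -0.2, 0.8]
width: 25.6
```

```bash
python3 m.py s28
```

```text
head (71, array([105. , 122.7, 155.7]))
[596. 128. 120.] valve [ 53.3  84.2 120. ] F [-1.5 -1.2  0.4] Fx_v -1.74 25.742844989295737 19.1833
handle (np.float64(0.4551342885611381), 130, np.float64(8.943642411552503))
```

View pics/m_s28.png

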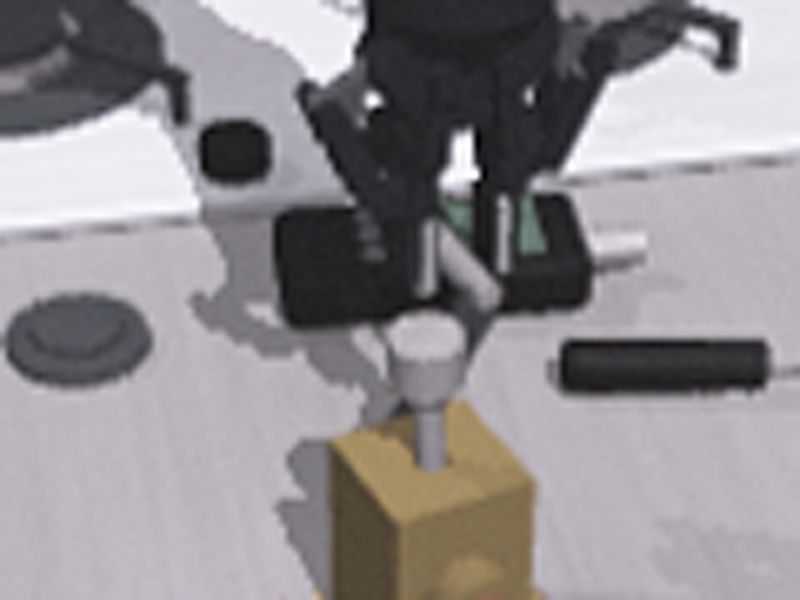

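Call:
step_arm(deltas=[[[0.3, 1.0, 0.3, -0.5, 0, 0, 0], [0.3, 0, 0, 0, 0, 0, 0]]])

```text
clock: 19.35
eef_pos: [597.0, 128.3, 119.5]
tool_rot: [-3.141, 0.0, 1.842]
force: [-1.8, -2.3, 1.8]
width: 25.4
```

Call:
step_arm(deltas=[[[0.3, 1.0, 0.3, -0.5, 0, 0, 0], [0.3, 0, 0, 0, 0, 0, 0]]])

```text
clock: 19.52
eef_pos: [598.0, 128.5, 119.0]
tool_rot: [-3.141, 0.0, 1.842]
force: [-2.4, -1.6, 0.5]
width: 25.6
```

Call:
step_arm(deltas=[[[0.3, 1.0, 0.3, -0.5, 0, 0, 0], [0.3, 0, 0, 0, 0, 0, 0]]])

```text
clock: 19.68
eef_pos: [598.9, 128.8, 118.4]
tool_rot: [-3.141, 0.0, 1.842]
force: [-2.2, -2.0, 1.5]
width: 26.2
```

```bash
python3 m.py s29
```

```text
head (74, array([104.5, 124.1, 155.3]))
[598.8 128.8 118.5] valve [ 56.2  84.2 118.5] F [-1.4 -2.8  1.9] Fx_v -2.15 25.751644948597566 19.7333
handle (np.float64(0.4666901596096612), 129, np.float64(8.921389913550394))
```

The push has risen from about 1 to about 2.5 N over several mm, so the pin has caught the handle. I'm stopping here and easing the handle back about 0.13 rad with the other finger to unload the pin.

Call:
step_arm(deltas=[[[0.3, -2.5, -0.7, 0.5, 0, 0, 0], [0.3, -2.5, -0.7, 0.5, 0, 0, 0], [0.3, -2.5, -0.7, 0.5, 0, 0, 0], [0.3, -2.5, -0.7, 0.5, 0, 0, 0], [0.3, -2, -0.6, 0.5, 0, 0, 0], [0.3, -2, -0.6, 0.7, 0, 0, 0], [0.3, -2, -0.6, 0.8, 0, 0, 0], [0.3, -2, -0.6, 0.8, 0, 0, 0], [0.3, -2, -0.6, 0.8, 0, 0, 0], [0.3, 0, 0, 0, 0, 0, 0]]])

```text
clock: 20.57
eef_pos: [579.0, 123.2, 124.6]
tool_rot: [3.141, -0.0, 1.842]
force: [0.7, 1.2, 0.8]
width: 25.5
```

```bash
python3 m.py s30
```

```text
head (71, array([104.7, 123.3, 155.6]))
[579.  123.1 124.5] valve [ 35.6  84.1 124.5] F [0.7 0.3 0.2] Fx_v 0.77 25.393461564153647 20.6167
handle (np.float64(0.32425615876133296), 156, np.float64(8.27888869105132))
```

View pics/m_s30.png

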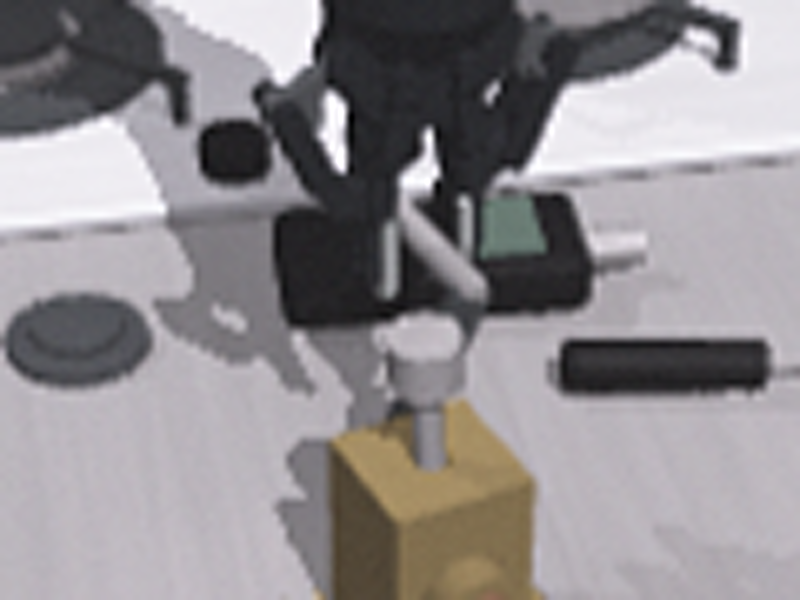

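The finger now pulls the bar back lightly at +0.8 N. I'm easing 4 mm more, then opening and going up.

Call:
step_arm(deltas=[[[0.3, -2, -0.6, 0.6, 0, 0, 0], [0.3, -2, -0.6, 0.6, 0, 0, 0], [0.3, 3, 0.8, 0, 0, 0, 0], [0.45, 0, 0, 0, 0, 0, 0], [0.45, 0, 0, 0, 0, 0, 0], [0.45, 0, 0, 15, 0, 0, 0], [0.45, 0, 0, 30, 0, 0, 0], [0.45, 0, 0, 30, 0, 0, 0], [0.45, 0, 0, 10, 0, 0, 0], [0.45, 0, 0, 0, 0, 0, 0]]])

```text
clock: 21.45
eef_pos: [579.6, 123.3, 213.1]
tool_rot: [3.136, 0.0, 1.842]
force: [0.7, -1.1, -0.6]
width: 38.1
```

```bash
python3 m.py s31
```

```text
head (70, array([105.2, 124.1, 155. ]))
[578.4 122.8 211.2] valve [ 34.9  83.9 211.2] F [-0.4 -0.4 -0.9] Fx_v -0.47 38.341691420832035 21.5
handle (np.float64(0.4072481745628358), 73, np.float64(0.8096729208664195))
```

View pics/m_s31.png

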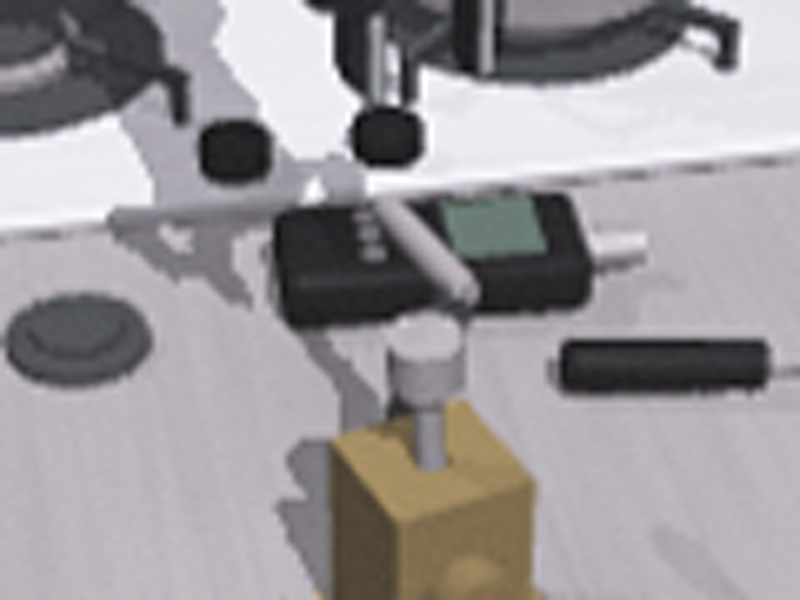

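The handle rests at 0.407 rad, mid-play, and the pin stands at (427,390) with its head top about 153. I'm closing the jaws and moving above the head.

Call:
step_arm(deltas=[[[0.2, -1.5, -10, 0, 0, 0, 0], [0, -2.5, -20, 0, 0, 0, 0], [0, -2.5, -20, 0, 0, 0, 0], [0, -2.5, -20, 0, 0, 0, 0], [0, -2.5, -20, 0, 0, 0, 0], [0, 0, 0, -10, 0, 0, 0], [0, 0, 0, -10, 0, 0, 0], [0, 0, 0, 0, 0, 0, 0], [0, 0, 0, 0, 0, 0, 0]]])

```text
clock: 22.25
eef_pos: [565.3, 33.8, 188.8]
tool_rot: [-3.139, -0.002, 1.843]
force: [-0.0, -0.7, 0.1]
width: 0.2
```

```bash
python3 m.py s32
python3 - <<'E'
from hd import *
D=np.load("pics/s31.npz");W=world("side",D["d"]).reshape(-1,3)
q=W[(np.hypot(W[:,0]-567,W[:,1]-33)<22)&(W[:,2]>148)&(W[:,2]<160)]
print(len(q),q.mean(0),cv2.minEnclosingCircle(q[:,:2].astype(np.float32)))
E
```

```text
head (74, array([104.2, 123.7, 155.3]))
[566.   34.  189.5] valve [ -0.9   1.7 189.5] F [ 0.  -0.1 -0.8] Fx_v -0.02 0.14316010551662608 22.3
handle (np.float64(0.41633777383524806), 9, np.float64(0.5944869755687899))
86 [562.91436187  27.51593873 153.33947818] ((563.8887329101562, 29.74005126953125), 16.08043098449707)
```

View pics/m_s32.png

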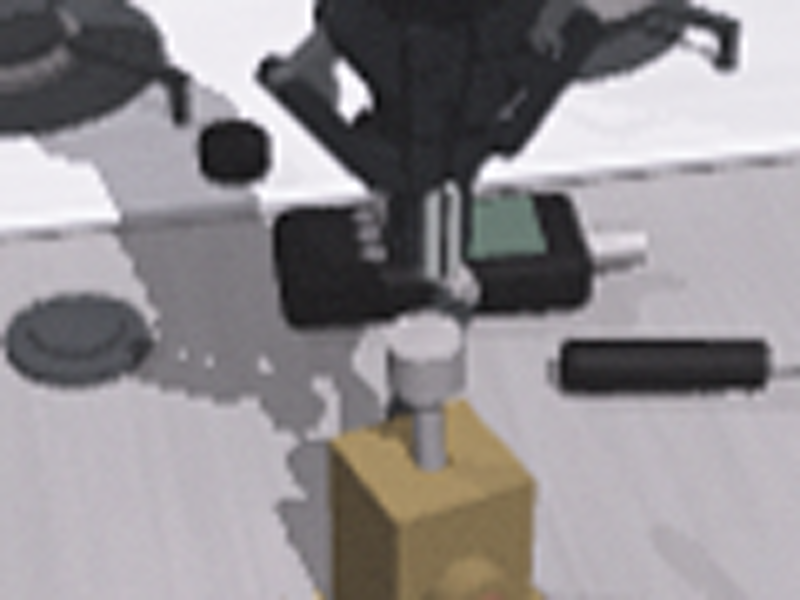

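The closed fingers sit above the head (426,335). I'm shifting slightly and descending in small steps.

Call:
step_arm(deltas=[[[0, -0.5, -2.2, -10, 0, 0, 0], [0, 0, 0, -10, 0, 0, 0], [0, 0, 0, -3, 0, 0, 0], [0, 0, 0, -2, 0, 0, 0], [0, 0, 0, -2, 0, 0, 0], [0, 0, 0, 0, 0, 0, 0], [0, 0, 0, 0, 0, 0, 0]]])

```text
clock: 22.88
eef_pos: [566.1, 30.6, 163.5]
tool_rot: [3.141, -0.0, 1.842]
force: [0.4, 0.9, 0.4]
width: -0.2
```

Call:
step_arm(deltas=[[[0, 0, 0, -2, 0, 0, 0], [0, 0, 0, -2, 0, 0, 0], [0, 0, 0, -2, 0, 0, 0], [0, 0, 0, 0, 0, 0, 0]]])

```text
clock: 23.22
eef_pos: [566.5, 30.8, 157.5]
tool_rot: [3.14, -0.0, 1.842]
force: [0.6, 0.6, 2.6]
width: 0.4
```

```bash
python3 m.py s33
```

```text
head (46, array([102.5, 115.7, 153.5]))
[566.5  30.7 157.5] valve [ -1.3  -1.6 157.5] F [0.1 0.5 1.4] Fx_v 0.2 0.06583230605466418 23.2667
handle (np.float64(0.3971995076612512), 3, np.float64(0.43307048650472524))
```

View pics/m_s33.png

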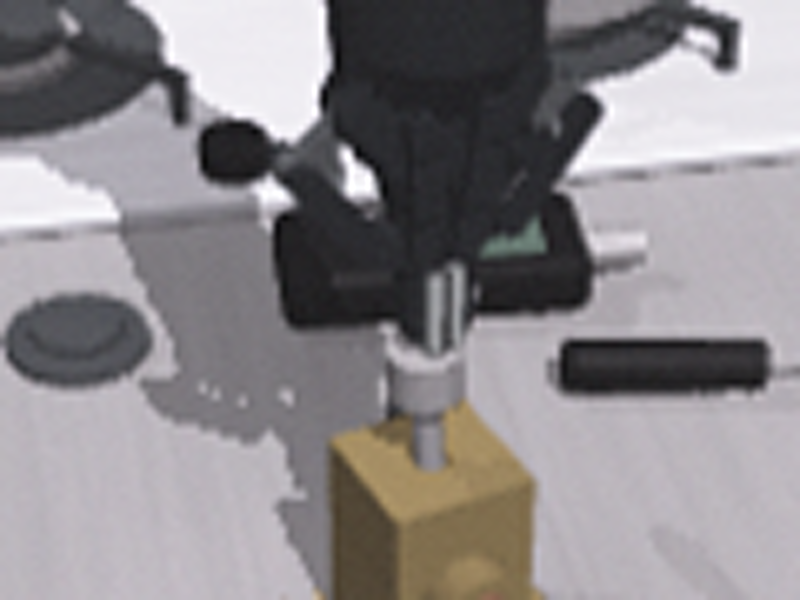

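The fingertips touch the head at (441,350), slightly towards its +x side, which will tend to right the small lean. I'm pushing down gently.

Call:
step_arm(deltas=[[[0, 0, 0, -1.5, 0, 0, 0], [0, 0, 0, -1.5, 0, 0, 0], [0, 0, 0, -1.5, 0, 0, 0], [0, 0, 0, 0, 0, 0, 0]]])

```text
clock: 23.6
eef_pos: [566.6, 30.8, 153.1]
tool_rot: [3.14, -0.0, 1.842]
force: [0.7, 0.3, 1.9]
width: -0.2
```

Call:
step_arm(deltas=[[[0, 0, 0, -1.5, 0, 0, 0], [0, 0, 0, -1.5, 0, 0, 0], [0, 0, 0, -1.5, 0, 0, 0], [0, 0, 0, 0, 0, 0, 0]]])

```text
clock: 23.93
eef_pos: [566.2, 30.6, 148.3]
tool_rot: [3.141, -0.0, 1.842]
force: [0.4, -0.2, 2.0]
width: 0.0
```

```bash
python3 m.py s34
```

```text
head (34, array([102.7, 111.3, 165. ]))
[565.9  30.5 148.2] valve [ -1.9  -1.6 148.2] F [ 1.5 -0.7  2.8] Fx_v 1.29 0.2639531901189811 23.9833
handle (np.float64(0.4138355658067886), 2, np.float64(1.3194146577994164))
```

View pics/m_s34.png

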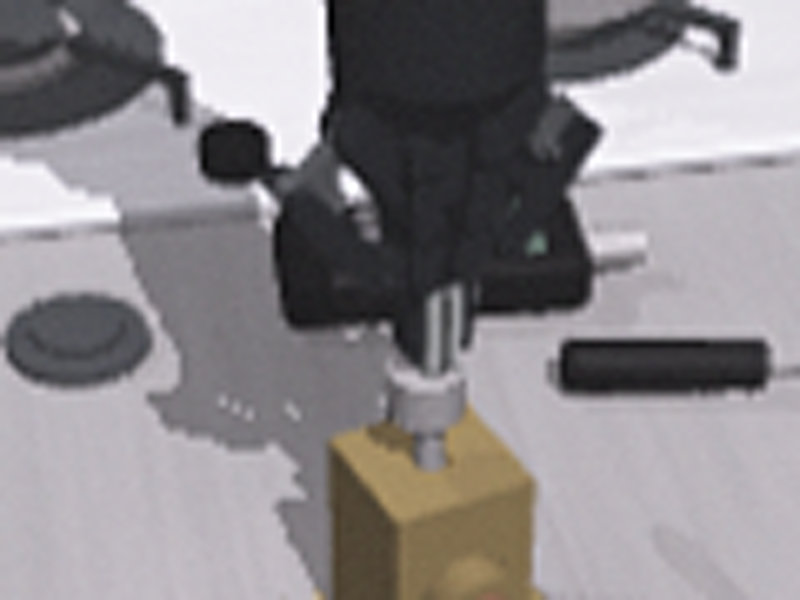

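The head is going down straight at about 3 N. I'm continuing.

Call:
step_arm(deltas=[[[0, 0, 0, -1.5, 0, 0, 0], [0, 0, 0, -1.5, 0, 0, 0], [0, 0, 0, -1.5, 0, 0, 0], [0, 0, 0, -1.5, 0, 0, 0], [0, 0, 0, -1.5, 0, 0, 0]]])

```text
clock: 24.4
eef_pos: [566.4, 30.7, 141.0]
tool_rot: [3.141, -0.0, 1.842]
force: [1.7, -0.2, 5.9]
width: 0.0
```

Call:
step_arm(deltas=[[[0, 0, 0, -1.5, 0, 0, 0], [0, 0, 0, -1.5, 0, 0, 0], [0, 0, 0, -1.5, 0, 0, 0], [0, 0, 0, -1.5, 0, 0, 0]]])

```text
clock: 24.73
eef_pos: [566.6, 30.8, 135.0]
tool_rot: [3.14, -0.0, 1.842]
force: [2.2, 0.9, 4.6]
width: -0.2
```

```bash
python3 m.py s35
```

```text
head (27, array([126.2, 150.7, 172. ]))
[566.4  30.7 134.7] valve [ -1.4  -1.6 134.7] F [0.9 0.3 1.4] Fx_v 0.98 -0.24571048457397215 24.7833
handle (np.float64(-0.7), 0, np.float64(nan))hd.py:12: RuntimeWarning: Mean of empty slice.
  s=least_squares(f,[-.7],loss="soft_l1");return s.x[0],len(Q),np.abs(f(s.x)).mean()
  ret = ret.dtype.type(ret / rcount)
```

View pics/m_s35.png

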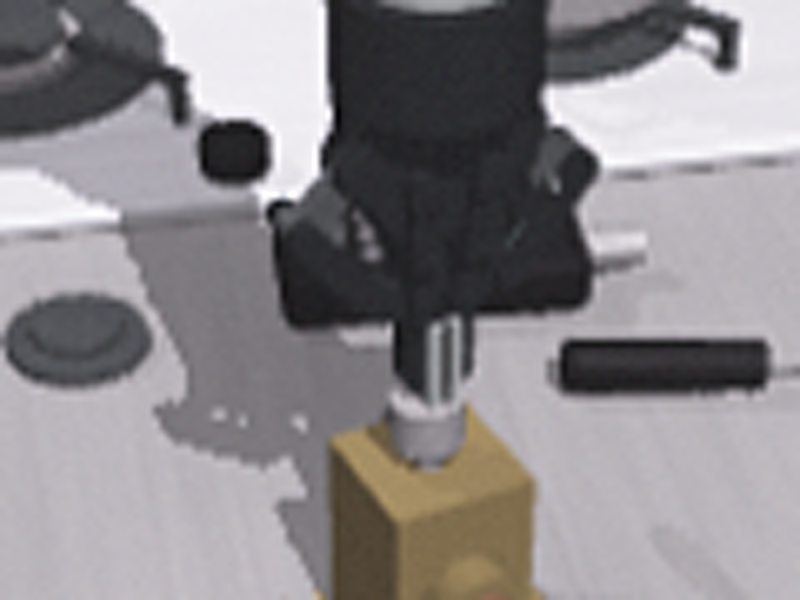

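Call:
step_arm(deltas=[[[0, 0, 0, -1.2, 0, 0, 0], [0, 0, 0, -1.2, 0, 0, 0], [0, 0, 0, -1.2, 0, 0, 0], [0, 0, 0, -1.2, 0, 0, 0]]])

```text
clock: 25.12
eef_pos: [566.4, 30.7, 130.2]
tool_rot: [3.141, -0.0, 1.842]
force: [1.6, 0.4, 4.9]
width: 0.1
```

Call:
step_arm(deltas=[[[0, 0, 0, -1.2, 0, 0, 0], [0, 0, 0, -1.2, 0, 0, 0], [0, 0, 0, 0, 0, 0, 0]]])

```text
clock: 25.37
eef_pos: [565.7, 30.5, 127.4]
tool_rot: [-3.141, -0.0, 1.842]
force: [0.4, 1.0, 1.8]
width: 0.4
```

```bash
python3 m.py s36 2>/dev/null
```

```text
head (29, array([119.5, 155.3, 168.6]))
[565.4  30.4 127.3] valve [ -2.4  -1.6 127.3] F [1.4 0.7 1.6] Fx_v 1.51 0.04471243449637827 25.4167
handle (np.float64(-0.7), 0, np.float64(nan))
```

View pics/m_s36.png

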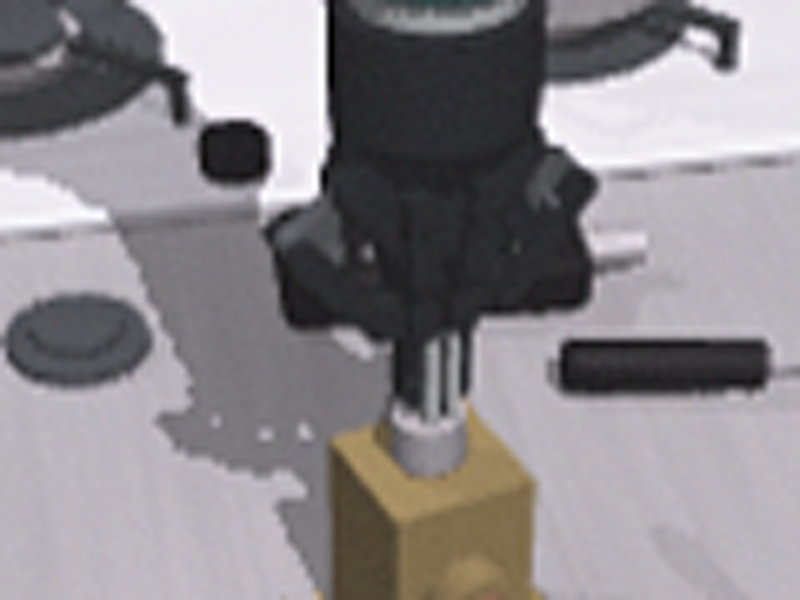

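The head is almost on the valve top at (430,470). I'm continuing until the force shows it's seated.

Call:
step_arm(deltas=[[[0, 0, 0, -1.2, 0, 0, 0], [0, 0, 0, -1.2, 0, 0, 0], [0, 0, 0, 0, 0, 0, 0]]])

```text
clock: 25.67
eef_pos: [565.7, 30.5, 125.0]
tool_rot: [-3.141, -0.0, 1.842]
force: [1.2, 0.9, 1.9]
width: 0.2
```

Call:
step_arm(deltas=[[[0, 0, 0, -1, 0, 0, 0], [0, 0, 0, -1, 0, 0, 0], [0, 0, 0, 0, 0, 0, 0]]])

```text
clock: 25.92
eef_pos: [566.5, 30.8, 124.2]
tool_rot: [3.14, 0.0, 1.842]
force: [-0.0, 0.9, 10.5]
width: 0.1
```

Call:
step_arm(deltas=[[[0, 0, 0, -1, 0, 0, 0], [0, 0, 0, 0, 0, 0, 0]]])

```text
clock: 26.08
eef_pos: [566.7, 30.9, 124.1]
tool_rot: [3.14, 0.001, 1.842]
force: [-1.8, 0.6, 15.9]
width: -0.0
```

The force climbed to 16 N with no further travel, so the head is seated (tip at 116 mm). I'm retreating up and aside for a check.

Call:
step_arm(deltas=[[[0, 0, 0, 5, 0, 0, 0], [0, 0, 0, 20, 0, 0, 0], [0, 0, 0, 30, 0, 0, 0], [0, 0, 0, 30, 0, 0, 0], [0, -15, -25, 10, 0, 0, 0], [0, -15, -30, 0, 0, 0, 0], [0, -15, -35, 0, 0, 0, 0], [0, -15, -35, 0, 0, 0, 0], [0, -15, -25, 0, 0, 0, 0], [0, 0, 0, 0, 0, 0, 0]]])

```text
clock: 26.92
eef_pos: [485.5, -126.6, 216.0]
tool_rot: [-3.133, 0.002, 1.832]
force: [-0.4, -0.7, -0.1]
width: -0.1
```

```bash
python3 m.py s37 2>/dev/null
python3 - <<'E'
from hd import *
im,d=snap("top","t37");print(head("top",d))
for n,k in(("side","s37"),("top","t37")):
    D=np.load(f"pics/{k}.npz");W=world(n,D["d"]).reshape(-1,3)
    sat=cv2.cvtColor(D["im"],cv2.COLOR_RGB2HSV)[...,1].ravel()
    q=W[(np.hypot(W[:,0]-567,W[:,1]-33)<25)&(W[:,2]>109)&(W[:,2]<125)]
    v=W[(np.hypot(W[:,0]-567,W[:,1]-33)<42)&(np.hypot(W[:,0]-567,W[:,1]-33)>20)&(W[:,2]>86)&(W[:,2]<100)&(sat>70)]
    print(n,len(q),"head top",np.median(q[:,2]),cv2.minEnclosingCircle(q[:,:2].astype(np.float32)),"valve top",np.median(v[:,2]))
E
```

```text
head (36, array([116. , 117.4, 118.3]))
[ 487.7 -123.3  216.4] valve [-118.6 -128.8  216.4] F [-0.1 -0.   0.5] Fx_v -0.07 0.23832869769106735 26.9667
handle (np.float64(-0.7), 0, np.float64(nan))
(61, array([114.1, 116. , 118.2]))
side 86 head top 116.73158321994993 ((566.9097900390625, 30.503311157226562), 15.72726821899414) valve top 93.8904639641815
top 114 head top 115.577397608795 ((564.2158813476562, 30.045915603637695), 14.54436206817627) valve top 92.78369447714218
```

View pics/m_s37.png

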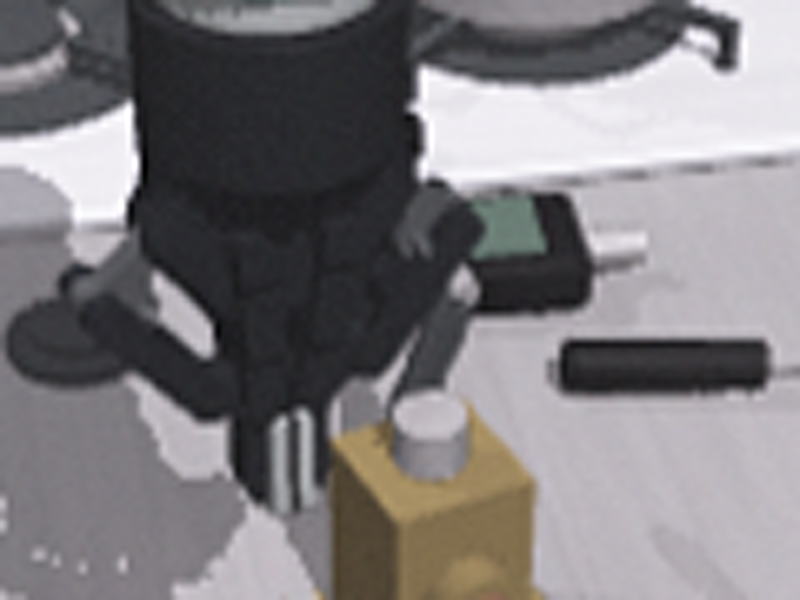

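View pics/t37.png

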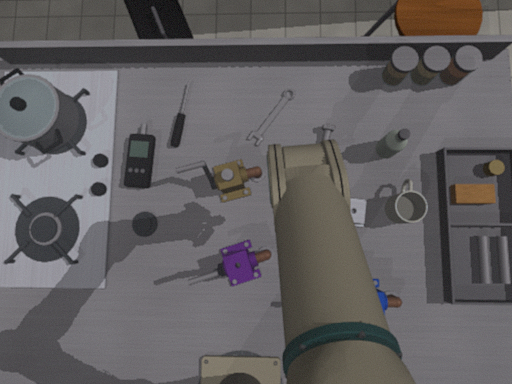

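The side view shows the head flat on the brass valve at (430,435), and the top view shows it at (227,174) with the bystanders where they were. Both cameras put the head top 22.8 mm above the valve top, against 22 expected. I'm letting the arm settle and handing in.

Call:
step_arm(deltas=[[[0, 0, 0, 0, 0, 0, 0], [0, 0, 0, 0, 0, 0, 0], [0, 0, 0, 0, 0, 0, 0]]])

```text
clock: 27.27
eef_pos: [491.4, -118.1, 217.2]
tool_rot: [3.142, -0.001, 1.844]
force: [-0.4, 0.4, -0.1]
width: -0.3
```

```bash
python3 -c "
from cell import ctrl
print(ctrl.finish_job())"
```

```text
the job is handed in; nothing more can be done
None
```

The gas valve is locked off and the job is handed in at about 27 s of the 64 s allowed; the hand-in gives no verdict.

- **Pin in the hole:** I took the pin from its stand and released it standing in the valve's top, resting on the spindle, with its head top at about 165 mm.
- **Handle:** I swung it slowly towards +x. The pin dropped 12 mm at about 0.25 rad. I felt it catch when the push rose from about 1 N to about 2.5–3 N near 0.55 rad. I then eased the handle back to 0.41 rad to take the load off the pin.
- **Pin home:** I pushed it down at 2 to 6 N until it seated, where the force reached 16 N with no further travel.

**Last checks:** Both cameras put the head top 22.8 mm above the valve top; 22 mm is fully home. The arm was clear of everything, and by eye in the last top picture the bystanders had not moved.

**Disagreements:** The two cameras differ by 2.7 mm in x on where the head's centre is: (566.9, 30.5) from the side and (564.2, 30.0) from the top. In each camera it is about 3 mm from where I had placed the hole. The camera fit of the handle angle was unreliable while the fingers hid the grip, so the drop and catch angles come from the arm's position.

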